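# Pack the lunch box and hook on its lid

### The job

Pack the teal lunch box: put every snack tub that is out on the table down into a recess of its own shape (round tubs in round recesses, square in square). Once all are in, put the lid on by hooking its red tongue under the box's red lip with the lid tilted, then rotating it down until it is flat and fully home, and finally slide the red latch fully shut over the lid's tab (it starts in the way, so slide it open first). Don't knock over or shove the drink bottle, the mug or the closed purple meal box.

Things in the scene. Friction and masses are not known exactly. Their poses are not given: they have to be found in the camera images.
- box: teal lunch box, fixed. Origin: centre of its underside, on the table; x points from the lip side (nearer the robot) to the latch side. Walls 116 (x) x 288 (y) mm outside, 6 mm thick, rim 48 mm up. The cream insert inside has its top 24 mm up and five recesses along y at x = 0: round at y = -108, 0, 108 mm, square at y = -54, 54 mm. The red lip is on its -x wall, the slide latch on its +x wall
- lip (a point): middle of the free edge of the red lip's underside, at (-56, 0, 60) mm in the box's frame. The lip is 6 mm thick and covers x = -76 to -56 mm, y = +-70 mm. Under it is the pocket for the lid's tongue: a ledge at rim height (48 mm), so 12 mm high, with a stop wall at x = -72 mm, open at its ends
- well_round_1 (a point): centre of the floor of a round recess 49 mm across in the lunch box; the floor lies 14 mm above the table and the recess is 10 mm deep, so a tub stands 16 mm proud of the cream insert. 
- well_round_2 (a point): centre of the floor of a round recess 49 mm across in the lunch box; the floor lies 14 mm above the table and the recess is 10 mm deep, so a tub stands 16 mm proud of the cream insert. 
- well_round_3 (a point): centre of the floor of a round recess 49 mm across in the lunch box; the floor lies 14 mm above the table and the recess is 10 mm deep, so a tub stands 16 mm proud of the cream insert. 
- well_square_1 (a point): centre of the floor of a square recess 42.5 mm wide (sides along the box's x and y) in the lunch box; the floor lies 14 mm above the table and the recess is 10 mm deep, so a tub stands 16 mm proud of the cream insert. 
- well_square_2 (a point): centre of the floor of a square recess 42.5 mm wide (sides along the box's x and y) in the lunch box; the floor lies 14 mm above the table and the recess is 10 mm deep, so a tub stands 16 mm proud of the cream insert. 
- latch (a joint): red slide latch on the box's +x wall (m): 0 = fully shut over the lid's tab, 0.035 = fully open, moving along the box's +y. Starts shut or nearly so, stays where left, about 2 N to slide. Its hold-down plate, 30 mm long in y and centred on the knob, covers x = 63 to 92 mm at 57 to 63 mm up, 3 mm over a seated lid's tab; the tab passes it only when it is open past about 0.030
- latch_knob (a point): top centre of the latch's red knob, at (85, latch value, 87) mm in the box's frame; the knob is 14 x 14 mm and 24 mm tall (63 to 87 mm up); keep the tilted lid's far edge clear of it while hooking
- lid: pale teal lid, 190 g, flat on the table at first. Origin: below the handle's centre, in the plane of the skirt's lower edge; z up through the handle; axes match the box's when fitted. Plate x = -50 to 57, y = +-142, z = 5 to 11 mm. Skirt under it, z = 0 to 5 mm: far bar x = 41 to 47, y = +-117; side bars |y| = 129 to 135, x = -34 to 40 mm. Home: origin at (0, 0, 43) mm in the box's frame, 3 mm play (x to +5)
- lid_handle (a point): top centre of the lid's teal handle, at (0, 0, 39) mm in the lid's frame: an upright ridge 14 mm thick in x, 60 mm long in y, z = 11 to 39 mm
- lid_tab (a point): middle of the end of the red tab on the lid's +x edge, at (74, 0, 8) mm in the lid's frame; the tab is 24 mm wide, x = 57 to 74, z = 5 to 11 mm; the latch closes over it
- lid_tongue (a point): middle of the lower edge of the red tongue's end, on the lid's -x edge, at (-69, 0, 5) mm in the lid's frame; the tongue is 100 mm wide, x = -69 to -50, z = 5 to 10 mm. With the lid tilted 0.2 to 0.3 rad, tongue end low, it slides under the lip to near the stop wall; from above with the lid flat it cannot, as the lip is in the way
- tub_round_1: orange round sealed snack tub, 26 mm tall, 70 g, its origin at the centre of its underside, z up through its top. It may be absent (no reading from the start): 3 to 5 tubs are out in each run. 44 mm across.
- tub_round_2: yellow round sealed snack tub, 26 mm tall, 70 g, its origin at the centre of its underside, z up through its top. It may be absent (no reading from the start): 3 to 5 tubs are out in each run. 44 mm across.
- tub_round_3: red round sealed snack tub, 26 mm tall, 70 g, its origin at the centre of its underside, z up through its top. It may be absent (no reading from the start): 3 to 5 tubs are out in each run. 44 mm across.
- tub_square_1: green square sealed snack tub, 26 mm tall, 70 g, its origin at the centre of its underside, z up through its top. It may be absent (no reading from the start): 3 to 5 tubs are out in each run. 37.5 mm wide, sides along its x and y.
- tub_square_2: blue square sealed snack tub, 26 mm tall, 70 g, its origin at the centre of its underside, z up through its top. It may be absent (no reading from the start): 3 to 5 tubs are out in each run. 37.5 mm wide, sides along its x and y.
- drink_bottle: bystander: bottle of orange drink, 64 mm across, 210 mm tall; origin at the centre of its underside
- mug: bystander: white mug, 80 mm across, 90 mm tall; origin at the centre of its underside
- spare_box: bystander: closed purple meal box, 140 x 180 x 65 mm; origin at the centre of its underside

How it is judged (in metres and radians):
On the way, in this order (a step that is already met when the one before it is completed fails the run):
1. every tub lies in a recess of its own shape ((horizontal distance between tub_round_1 and well_round_1 below 0.006 m or horizontal distance between tub_round_1 and well_round_2 below 0.006 m or horizontal distance between tub_round_1 and well_round_3 below 0.006 m) and z of each of tub_round_1, tub_round_2, tub_round_3, tub_square_1, tub_square_2 in the frame of box below 0.018 m and angle between each of tub_round_1, tub_round_2, tub_round_3, tub_square_1, tub_square_2's own z axis and vertical below 0.12 rad and (horizontal distance between tub_round_2 and well_round_1 below 0.006 m or horizontal distance between tub_round_2 and well_round_2 below 0.006 m or horizontal distance between tub_round_2 and well_round_3 below 0.006 m) and (horizontal distance between tub_round_3 and well_round_1 below 0.006 m or horizontal distance between tub_round_3 and well_round_2 below 0.006 m or horizontal distance between tub_round_3 and well_round_3 below 0.006 m) and (horizontal distance between tub_square_1 and well_square_1 below 0.006 m or horizontal distance between tub_square_1 and well_square_2 below 0.006 m) and (horizontal distance between tub_square_2 and well_square_1 below 0.006 m or horizontal distance between tub_square_2 and well_square_2 below 0.006 m)), for 0.2 s.
2. with the tubs in, the lid's tongue is under the lip while the lid is still tilted (all of step 1 and x of lid_tongue in the frame of box below -0.06 m and z of lid_tongue in the frame of box between 0.044 and 0.058 m and y of lid_tongue in the frame of box between -0.02 and 0.02 m and angle between lid's own z axis and vertical above 0.1 rad), for 0.2 s.
3. the lid is rotated down flat, fully home (x of lid_tongue in the frame of box below -0.06 m and z of lid_tongue in the frame of box between 0.044 and 0.058 m and y of lid_tongue in the frame of box between -0.02 and 0.02 m and angle between lid's own z axis and vertical below 0.035 rad and z of lid in the frame of box below 0.0465 m and angle between the x axis of lid and the x axis of box, either way round below 0.08 rad), for 0.2 s.
4. the latch is slid shut over the tab (value of joint latch below 0.005 m), for 0.2 s.
At the end, for the whole second after the job is handed in: each tub present is upright in a recess of its shape, centred within 6 mm, on its floor within 4 mm; the tongue is at least 4 mm under the lip; the lid is at rest, flat within 0.035 rad, within 3.5 mm of its seated height, square within 0.08 rad; the latch is below 0.005 (all of step 1 and all of step 3 and value of joint latch below 0.005 m and linear speed of lid below 0.01 m/s); the robot touches nothing.
It fails at once if the drink bottle is knocked over or shoved more than 3 cm (distance of drink_bottle from where it was at the start of the episode above 0.03 m or angle between drink_bottle's own z axis and vertical above 0.3 rad).
It fails at once if the mug is knocked over or shoved more than 3 cm (distance of mug from where it was at the start of the episode above 0.03 m or angle between mug's own z axis and vertical above 0.3 rad).
It fails at once if the purple meal box is knocked over or shoved more than 3 cm (distance of spare_box from where it was at the start of the episode above 0.03 m or angle between spare_box's own z axis and vertical above 0.3 rad).
Of tub_round_1, tub_round_2, tub_round_3, tub_square_1, tub_square_2 only 3 to 5 are there at a start; the rules pass over those that are not, and their reading is None.
At some moment in a run one of tub_round_1, tub_round_2, tub_round_3, tub_square_1, tub_square_2, lid may be knocked a few centimetres aside while the robot is not near it.
It also fails if it takes over 210 s, if anything falls off the work surface, if the arm or the gripper's body presses on something with over 40 N, if the wrist force passes 120 N, or if a joint passes its speed limit or range.

### The arm

A 6-joint arm with a two-finger parallel gripper is mounted at the origin on the work surface. World frame = base frame: x ahead of the robot, y to its left, z up, the work surface at z = 0. Lengths are in m, angles in degrees, forces in N, time in s.
With the tool pointing down it reaches from about 0.375 to 0.9 m from the base axis. Payload 3.1 kg.
Tool frame: the origin (TCP) lies on the centre line of the jaws, within the pads' length; the fingertips stand 25 mm ahead of it and the grasp point (between the pads) lies 6 mm ahead of it; z points along the fingers, y is the line along which they close (so a half turn about z gives the same grasp; the last joint's range is limited). The gripper opens to 87 mm and grips with 3 to 60 N. Pads are 19 mm wide; open, the fingers measure 117 mm over their backs; the gripper's body (75 mm by 190 mm) begins 51 mm behind the grasp point.
Start: joints at [-84.024, 30.224, 82.088, -0, 67.689, -10.227], TCP at [0.174, -0.6, 0.248] pointing down, gripper open.
Joint ranges: [-176.69, 176.69], [-43.24, 126.21], [12.49, 139.97], [-82, 262], [0, 151.66], [-163.58, 163.58]. Speed limits (degrees/s): [159.86, 159.86, 180, 180, 180, 180].

### API

Orientations are given as a 3x3 rotation matrix whose columns are the frame's x, y, z axes.
In Python, from rig import bot, cams, models gives the robot as it stands. The module is installed in compiled form; this text tells all that it offers.
- The arm moves only by the shell command python3 -m handwheel 'ROWS' [OPENING]. ROWS is JSON, a list of rows, each a list of 6 numbers: the shift along the world's x, y, z each as a share of 1 m, from -1 to 1, then the turn, a rotation vector about the world's x, y, z each as a share of 2 rad, from -1 to 1. In form: [[dx, dy, dz, wx, wy, wz], ...]. A call has exactly 8 rows; each row is the pose to reach, as a shift and turn from the pose commanded when the call began; what a row does not reach only later rows make up. A row lasts 1/12 s, in which the tool goes at most 41.7 mm and 7.16 degrees, less where a joint would pass 70% of its speed; a pose out of reach is approached as far as the arm can. A call with a number of a shift or a turn outside -1 to 1 is refused whole. A call with a gripper value outside its range is refused whole. OPENING is the opening, from -1 (shut) to 1 (fully open), so that 0 is half open, set as the call begins (- or left out, the last holds). The fingers move at their own pace and stop on an object; the grip force is fixed at half the most. Time passes only in rows, so rows that repeat a pose let the fingers close, or fill a call up. It gives the time, the measured TCP pose, the force, the opening and the grip force at its end, in the units of the state.
- bot.read_state(): the state, without advancing time (a new reading comes with each control period).
- cams.capture(name): name is "scene" or "top" or "wrist"; returns (picture, depth): 384x512x3 uint8, blue, green, red; 384x512 float32, m along the optical axis (not along the pixel's ray), 0 where there is no reading.
- cams.calibration(name): a dict with "mtx" (3x3 intrinsics, pixels), "dist_coeffs" ([k1, k2, p1, p2, k3] as OpenCV has them; the pictures are not rectified), "R" (3x3) and "t" (3): a world point X has camera coordinates R X + t; the wrist camera has in their place "tool_from_camera" (4x4, takes a point from camera to tool coordinates, whose origin is the TCP and whose axes are the flange's). Camera axes: x right, y down, z forward; pixel columns grow to the right and rows downward; lengths in m; the calibration is good to about 2 mm. A picture is of the moment at which its call begins: read the wrist's pose just before it. calibration takes no time and is no camera call.
- bot.hand_in(): hands the job in; it is judged then, once.
Trained networks look in the newest picture that a camera, given by its name, has taken for a name from the list of things; names that differ only in an ending like _2 or _b are one class to them, and where a whole thing is asked for, a point or a joint stands for the part that bears it (a point fixed in the world has none). Each returns a list of dicts, best first, with "conf" (0 to 1); they miss things now and then, are a little off and sometimes report something else, mostly with a low value. They report only what shows in the picture. A call takes as long as a camera call.
- models.spot_in(query, camera): "position" ([column, row] in pixels, amid what is visible of it).
- models.tip_of(query, camera): "position" ([column, row] in pixels: a listed point, or the origin of a listed thing).
The state is a dict: "time_s": time; "joint_positions": joint angles; "qvel": joint speeds; "tau": joint torques, N m; "position": TCP position; "tcp_rot": TCP orientation; "force": force on the tool from outside, world axes, zero at the start; "moment": the same for the moment, N m; "opening": opening from 0.0 (shut) to 1.0 (fully open); "grasp_force": force on a finger pad.
Only numpy, scipy, OpenCV 4.12 (cv2) and the standard library are available. Lean on these libraries where they do the work, as an engineer would, in place of code of your own. Each camera call takes 0.05 s, during which the arm holds its last target. There are 200 camera calls.

## Working session

There is one attempt and no reset: what is moved stays moved. The work goes in short steps, Python scripts to look and compute and a shell command to move; the robot and the scene stay as the last step left them, time stands still between calls to the robot, and variables do not carry over. Pictures are saved under pics/ and viewed, at most 17 in all, crops included, and the job is handed in when it is done.

```bash
mkdir -p pics; ls; cat > h.py <<'E'
import numpy as np, cv2
from rig import bot, cams, models
def snap(name,fn=None):
    s=bot.read_state(); im,d=cams.capture(name)
    if fn: cv2.imwrite('pics/'+fn,im)
    return s,im,d
def cam(name,s=None):
    c=cams.calibration(name);K=np.array(c['mtx']);D=np.array(c['dist_coeffs'])
    if name=='wrist':
        T=np.eye(4);T[:3,:3]=s['tcp_rot'];T[:3,3]=s['position'];M=T@np.array(c['tool_from_camera'])
        Rw,o=M[:3,:3],M[:3,3]
    else:
        R=np.array(c['R']);t=np.array(c['t']).ravel();Rw=R.T;o=-R.T@t
    return K,D,Rw,o
def rays(px,C):
    p=cv2.undistortPoints(np.array(px,float).reshape(-1,1,2),C[0],C[1]).reshape(-1,2)
    return np.c_[p,np.ones(len(p))]@C[2].T
def at_z(px,z,C):
    r=rays(px,C);return C[3]+r*((z-C[3][2])/r[:,2])[:,None]
def at_d(px,d,C):
    px=np.array(px,float).reshape(-1,2);i=px.round().astype(int)
    return C[3]+rays(px,C)*d[i[:,1],i[:,0]][:,None]
def proj(P,C):
    R=C[2].T; return cv2.projectPoints(np.array(P,float).reshape(-1,3),cv2.Rodrigues(R)[0],-R@C[3],C[0],C[1])[0].reshape(-1,2)
E
python3 - <<'E'
from h import *
np.set_printoptions(precision=4,suppress=True)
s,a,d=snap('top');s2,b,d2=snap('scene')
cv2.imwrite('pics/top.png',a);cv2.imwrite('pics/scene.png',b)
print(s)
for n in('top','scene'):
    C=cam(n);print(n,C[3],C[2][:,2],C[0][0,0])
C=cam('top')
for q in ['tub_round_1','tub_square_1','lid_handle','lid_tab','lid_tongue','latch_knob','lip','well_round_1','well_square_1','box','lid']:
    for r in models.tip_of(q,'top'):
        if r['conf']>.3: print(q,round(r['conf'],2),np.round(r['position'],1),at_d(r['position'],d,C))
E
```

```text
pics
{'time_s': 0.0, 'joint_positions': array([-84.0243,  30.2779,  82.1547,   0.0006,  67.6891, -10.2284]), 'qvel': array([ 0.0654, -0.0255,  0.1108, -0.0887,  0.0417,  0.0108]), 'tau': array([ -0.0015, -44.0052, -17.6593,   0.0631,   0.0583,  -0.0002]), 'position': array([ 0.1744, -0.5995,  0.2466]), 'tcp_rot': array([[ 0.9603,  0.2791, -0.0002],
       [ 0.2791, -0.9603,  0.0021],
       [ 0.0004, -0.0021, -1.    ]]), 'force': array([ 0.0596,  0.2615, -0.7271]), 'moment': array([-0.0063,  0.047 , -0.027 ]), 'grasp_force': 0.0, 'opening': 1.0022072113392941}
top [0.4953 0.0416 1.4882] [ 0.068   0.0058 -0.9977] 496.3961922047029
scene [1.595  0.5897 0.8552] [-0.7227 -0.401  -0.5629] 448.15398569658146
tub_round_1 0.62 [312.2 239.9] [[ 0.4378 -0.1308  0.0245]]
tub_round_1 0.57 [189.  236.5] [[0.4463 0.2307 0.0257]]
tub_round_1 0.54 [220.  243.9] [[0.4251 0.1396 0.0252]]
tub_square_1 0.61 [269.7 241.8] [[ 0.4316 -0.0063  0.0196]]
tub_square_1 0.47 [357.7 239.2] [[ 0.4404 -0.2638  0.0259]]
lid_handle 0.71 [185.5 235.7] [[0.4486 0.2411 0.0256]]
lid_handle 0.61 [202.4 189.1] [[0.5849 0.1
[... 305 characters left out ...]
57.2] [[ 0.6745 -0.1958  0.0844]]
lip 0.82 [333.7 203.8] [[ 0.5439 -0.1943  0.0262]]
lip 0.41 [372.9 194.5] [[ 0.5723 -0.3127  0.0145]]
well_round_1 0.73 [373.9 194.1] [[ 0.5737 -0.3167  0.0103]]
well_round_1 0.67 [336.6 189.8] [[ 0.5856 -0.2042  0.0201]]
well_round_1 0.57 [298.9 184.6] [[ 0.6011 -0.0932  0.0134]]
well_square_1 0.83 [314.  189.1] [[ 0.5876 -0.1377  0.0162]]
well_square_1 0.69 [217.5 244.8] [[0.4224 0.147  0.0239]]
well_square_1 0.64 [349.1 189. ] [[ 0.5885 -0.2424  0.0134]]
well_square_1 0.58 [187.8 237.9] [[0.4423 0.2339 0.0283]]
box 0.96 [334.3 189.6] [[ 0.5868 -0.1991  0.009 ]]
lid 0.56 [202.9 190.5] [[0.5811 0.1901 0.0371]]
lid 0.52 [187.1 236.2] [[0.4473 0.2361 0.0276]]
```

View pics/top.png

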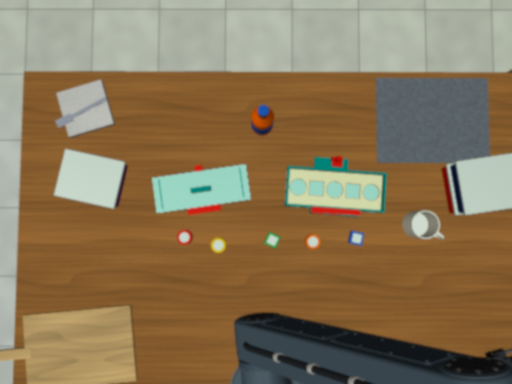

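View pics/scene.png

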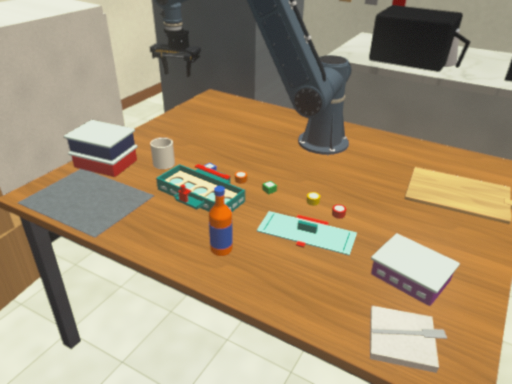

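All five tubs are out: red (185,237), yellow (218,245), green (272,240), orange (313,241) and blue (357,238). The box is at (335,190), the lid at (202,189), the bottle at (262,120) and the mug at (424,224). Next is a closer look with the wrist camera.

```bash

R='[0.16,0.2,0.1,0,0,-0.1414]'
python3 -m handwheel '[[0.16,0.2,0.1,0,0,-0.1414],[0.16,0.2,0.1,0,0,-0.1414],[0.16,0.2,0.1,0,0,-0.1414],[0.16,0.2,0.1,0,0,-0.1414],[0.16,0.2,0.1,0,0,-0.1414],[0.16,0.2,0.1,0,0,-0.1414],[0.16,0.2,0.1,0,0,-0.1414],[0.16,0.2,0.1,0,0,-0.1414]]'
python3 -m handwheel '[[0.16,0.2,0.1,0,0,0],[0.16,0.2,0.1,0,0,0],[0.16,0.2,0.1,0,0,0],[0.16,0.2,0.1,0,0,0],[0.16,0.2,0.1,0,0,0],[0.16,0.2,0.1,0,0,0],[0.16,0.2,0.1,0,0,0],[0.16,0.2,0.1,0,0,0]]'
python3 -m handwheel '[[0,0,0,0,0,0],[0,0,0,0,0,0],[0,0,0,0,0,0],[0,0,0,0,0,0],[0,0,0,0,0,0],[0,0,0,0,0,0],[0,0,0,0,0,0],[0,0,0,0,0,0]]'
python3 - <<'E'
from h import *
np.set_printoptions(precision=4,suppress=True)
s,a,d=snap('wrist','w1.png');C=cam('wrist',s)
print(C[0],cams.calibration('wrist')['tool_from_camera'],C[3])
print(at_z([[0,0],[511,0],[511,383],[0,383]],0.02,C))
for q in ['tub_round_1','tub_square_1','lip','latch_knob','well_round_1','well_square_1','box']:
    for r in models.tip_of(q,'wrist'):
        if r['conf']>.3: print(q,round(r['conf'],2),np.round(r['position'],1),at_d(r['position'],d,C))
E
```

```text
time_s: 1.32
position: [0.3373, -0.3969, 0.3502]
tcp_rot: [[1.0, 0.005, 0.004], [0.005, -1.0, -0.002], [0.004, 0.002, -1.0]]
force: [0.6, -1.5, 0.7]
opening: 1.003
grasp_force: 0.0
time_s: 1.98
position: [0.4973, -0.1978, 0.4497]
tcp_rot: [[1.0, 0.005, 0.005], [0.005, -1.0, -0.001], [0.005, 0.001, -1.0]]
force: [-0.2, -0.9, -0.2]
opening: 1.002
grasp_force: 0.0
time_s: 2.65
position: [0.4942, -0.2005, 0.4475]
tcp_rot: [[1.0, -0.001, -0.0], [-0.001, -1.0, 0.0], [-0.0, -0.0, -1.0]]
force: [0.7, 0.3, 0.3]
opening: 1.0
grasp_force: 0.0
[[291.6454   0.     257.9917]
 [  0.     291.6454 190.3314]
 [  0.       0.       1.    ]] [[ 0.0004 -0.9617 -0.2742  0.075 ]
 [ 1.      0.0005 -0.0003  0.0003]
 [ 0.0005 -0.2742  0.9617 -0.1378]
 [ 0.      0.      0.      1.    ]] [ 0.5693 -0.2008  0.5852]
[[ 0.7483  0.2429  0.02  ]
 [ 0.7478 -0.635   0.02  ]
 [-0.0974 -0.8385  0.02  ]
 [-0.098   0.4514  0.02  ]]
tub_round_1 0.88 [227.6 176.7] [[ 0.4378 -0.1407  0.0266]]
tub_round_1 0.76 [ 41.7 169.9] [[0.4513 0.2259 0.0248]]
tub_square_1 0.93 [286.2 171.1] [[ 0.4492 -0.2556  0.0273]]
tub_square_1 0.6 [163.7 170.3] [[ 0.4507 -0.016   0.0266]]
tub_square_1 0.39 [230.2  94.7] [[ 0.5917 -0.1488  0.0155]]
lip 0.82 [253.7 128.4] [[ 0.5326 -0.1928  0.0503]]
latch_knob 0.79 [259.7  36.5] [[ 0.6744 -0.2032  0.089 ]]
latch_knob 0.74 [227.9  95.6] [[ 0.5902 -0.1444  0.0142]]
well_round_1 0.97 [316.7 102.4] [[ 0.578  -0.3105  0.0154]]
well_round_1 0.74 [199.1  92.4] [[ 0.5958 -0.0913  0.0163]]
well_round_1 0.56 [256.2  94. ] [[ 0.593  -0.1972  0.0151]]
well_square_1 0.96 [228.4  94.5] [[ 0.5921 -0.1455  0.0154]]
well_square_1 0.64 [285.2 100.9] [[ 0.5806 -0.2513  0.0168]]
well_square_1 0.32 [226.1 175. ] [[ 0.4415 -0.138   0.0277]]
box 0.78 [256.6  99.3] [[ 0.5835 -0.1979  0.0159]]
box 0.63 [ 41.5 173.5] [[0.4446 0.2261 0.0271]]
```

View pics/w1.png

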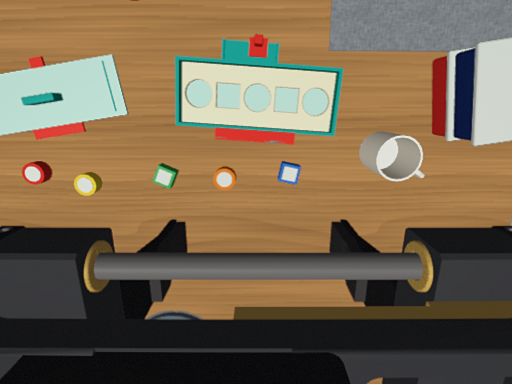

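The wrist view shows the box upright with five pale recesses along row ~95 (columns 199 to 316), the latch knob at (259,40), and the tubs with white tops along row ~175. Next: segment the recess floors and tub tops for precise poses.

```bash
cat >> h.py <<'E'
def blob(mask,seed,r=6):
    n,l,st,ce=cv2.connectedComponentsWithStats(mask.astype(np.uint8))
    x,y=np.round(seed).astype(int)
    w=l[y-r:y+r+1,x-r:x+r+1];w=w[w>0]
    if len(w)==0: return None
    k=np.bincount(w).argmax()
    return ce[k],st[k,4],(l==k)
E
python3 - <<'E'
from h import *
np.set_printoptions(precision=4,suppress=True)
s,a,d=snap('wrist');C=cam('wrist',s)
hsv=cv2.cvtColor(a,cv2.COLOR_BGR2HSV)
px={'r3':(199,92),'s2':(228,95),'r2':(257,96),'s1':(286,100),'r1':(316,102)}
P=[]
for k,p in px.items():
    print(k,hsv[p[1],p[0]])
    m=(hsv[...,0]>70)&(hsv[...,0]<100)&(hsv[...,1]>25)&(hsv[...,1]<90)
    c,n,_=blob(m,p); w=at_z(c,0.014,C)[0];P.append(w);print(k,c,n,w)
P=np.array(P);y=np.array([108,54,0,-54,-108])/1e3
b=np.polyfit(y,P[:,:2],1);print('box centre',b[1],'yaxis',b[0],'yaw',np.degrees(np.arctan2(-b[0][0],b[0][1])))
for k,p in {'blue':(289,171),'orange':(224,179),'green':(164,176),'yellow':(86,184),'red':(33,173)}.items():
    m=(hsv[...,1]<50)&(hsv[...,2]>160)
    r=blob(m,p)
    c,n,mm=r; w=at_z(c,0.026,C)[0]
    ct=cv2.findContours(mm.astype(np.uint8),0,2)[0][0].reshape(-1,2)
    rect=cv2.minAreaRect(at_z(ct,0.026,C)[:,:2].astype(np.float32)*1000)
    print(k,c,n,w,rect,'depth z',at_d(c,d,C)[0])
k=models.tip_of('latch_knob','wrist')
m=(((hsv[...,0]<6)|(hsv[...,0]>174))&(hsv[...,1]>150)&(hsv[...,2]>90))
c,n,_=blob(m,(259,40));print('knob',c,n,at_d(c,d,C))
E
```

```text
r3 [ 80  38 220]
r3 [198.7928  93.1243] 531 [ 0.5948 -0.0898  0.014 ]
s2 [ 79  39 220]
s2 [227.9783  95.3182] 506 [ 0.5909 -0.1441  0.014 ]
r2 [ 80  38 219]
r2 [257.1515  97.4053] 528 [ 0.5872 -0.1985  0.014 ]
s1 [ 80  40 219]
s1 [286.1492  99.5282] 496 [ 0.5834 -0.2529  0.014 ]
r1 [ 80  40 219]
r1 [315.0765 101.6329] 523 [ 0.5797 -0.3073  0.014 ]
box centre [ 0.5872 -0.1985] yaxis [0.0697 1.0067] yaw -3.961585668764156
blue [289.4111 173.7889] 180 [ 0.4438 -0.2619  0.026 ] ((443.7342529296875, -261.7702331542969), (26.720661163330078, 26.209535598754883), 78.47161102294922) depth z [ 0.4442 -0.2616  0.028 ]
orange [224.     179.1943] 175 [ 0.4328 -0.1331  0.026 ] ((433.04217529296875, -133.098388671875), (27.700611114501953, 28.522762298583984), 88.58049011230469) depth z [ 0.4333 -0.1334  0.0281]
green [163.5307 176.9888] 179 [ 0.4372 -0.014   0.026 ] ((437.174560546875, -14.151016235351562), (26.895408630371094, 26.282432556152344), 65.33616638183594) depth z [ 0.4373 -0.0142  0.0265]
yellow [ 84.7176 184.7412] 170 [0.4213 0.1449 0.026 ] ((421.1895751953125, 144.7911376953125), (28.019611358642578, 28.0813045501709), 39.35670852661133) depth z [0.4214 0.1447 0.0263]
red [ 32.4566 173.4798] 173 [0.4443 0.2453 0.026 ] ((444.187255859375, 245.21116638183594), (26.280160903930664, 29.59433364868164), 0.0015918710269033909) depth z [0.4447 0.2438 0.0279]
knob [258.1232  46.1862] 349 [[ 0.6653 -0.2003  0.0655]]
```

```bash

python3 -m handwheel '[[-0.061,0.067,-0.25,0,0,0.4],[-0.061,0.067,-0.25,0,0,0.4],[-0.061,0.067,-0.25,0,0,0.4],[-0.061,0.067,-0.25,0,0,0.4],[-0.061,0.067,-0.25,0,0,0.4],[-0.061,0.067,-0.25,0,0,0.4],[-0.061,0.067,-0.25,0,0,0.4],[-0.061,0.067,-0.25,0,0,0.4]]' 0.4 | head -2
python3 -m handwheel '[[0,0,-0.08,0,0,0.351],[0,0,-0.08,0,0,0.351],[0,0,-0.08,0,0,0.351],[0,0,-0.08,0,0,0.351],[0,0,-0.08,0,0,0.351],[0,0,-0.08,0,0,0.351],[0,0,-0.08,0,0,0.351],[0,0,-0.08,0,0,0.351]]' | head -3
python3 - <<'E'
from h import *
s,a,d=snap('wrist','w2.png');C=cam('wrist',s)
print(s['position'],s['joint_positions'],proj([.4331,-.1333,.026],C))
E
```

```text
time_s: 3.82
position: [0.4297, -0.1305, 0.1942]
time_s: 4.48
position: [0.4352, -0.1343, 0.1186]
tcp_rot: [[0.072, 0.997, 0.003], [0.997, -0.072, -0.002], [-0.002, 0.003, -1.0]]
[ 0.43515764 -0.13429765  0.1185649 ] [-3.12580978e+01  3.04317588e+01  1.12837524e+02 -7.17441240e-04
  3.65193202e+01 -2.71263759e+01] [[255.09737469 199.86995985]]
```

View pics/w2.png

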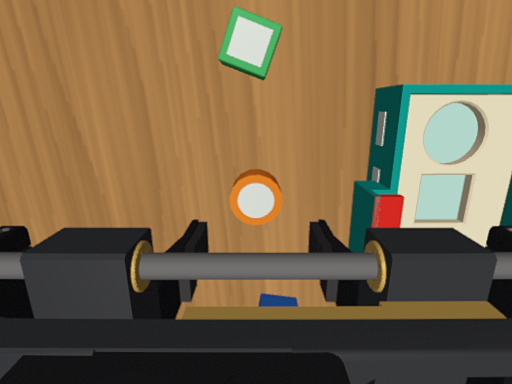

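The orange tub sits at (256,200), matching the prediction (255,200). I'll grasp it and carry it over the middle recess.

```bash

python3 -m handwheel '[[0,0,-0.02,0,0,0],[0,0,-0.04,0,0,0],[0,0,-0.055,0,0,0],[0,0,-0.065,0,0,0],[0,0,-0.075,0,0,0],[0,0,-0.08,0,0,0],[0,0,-0.08,0,0,0],[0,0,-0.08,0,0,0]]' | sed -n 2p
python3 -m handwheel '[[0,0,0,0,0,0],[0,0,0,0,0,0],[0,0,0,0,0,0],[0,0,0,0,0,0],[0,0,0,0,0,0],[0,0,0,0,0,0],[0,0,0,0,0,0],[0,0,0,0,0,0]]' -1
python3 -m handwheel '[[0,0,0.02,0,0,0],[0,0,0.05,0,0,0],[0,0,0.08,0,0,0],[0.03,-0.01,0.1,0,0,0],[0.06,-0.025,0.1,0,0,0],[0.09,-0.04,0.1,0,0,0],[0.12,-0.05,0.1,0,0,0],[0.15,-0.065,0.1,0,0,0]]' 
python3 -m handwheel '[[0.004,0,-0.02,0,0,0],[0.004,0,-0.02,0,0,0],[0.004,0,-0.02,0,0,0],[0.004,0,-0.02,0,0,0],[0.004,0,-0.02,0,0,0],[0.004,0,-0.02,0,0,0],[0.004,0,-0.02,0,0,0],[0.004,0,-0.02,0,0,0]]' | sed -n 2,3p
python3 - <<'E'
from h import *
s,a,d=snap('wrist','w3.png');C=cam('wrist',s)
x=.5872;y=-.1985
print(s['position'],s['opening'],proj([[x+.0691*k,y+.9976*k,.014] for k in(-.108,-.054,0,.054,.108)],C))
E
```

```text
position: [0.4338, -0.1334, 0.0378]
time_s: 5.87
position: [0.4337, -0.1333, 0.038]
tcp_rot: [[0.069, 0.998, 0.001], [0.998, -0.069, -0.0], [-0.0, 0.001, -1.0]]
force: [0.8, 0.5, 6.3]
opening: 0.492
grasp_force: 30.0
time_s: 6.53
position: [0.5841, -0.1978, 0.1375]
tcp_rot: [[0.069, 0.998, -0.001], [0.998, -0.069, 0.001], [0.001, -0.001, -1.0]]
force: [-0.8, 1.0, -1.1]
opening: 0.482
grasp_force: 30.0
position: [0.5873, -0.1981, 0.1182]
tcp_rot: [[0.069, 0.998, 0.001], [0.998, -0.069, -0.0], [-0.0, 0.001, -1.0]]
[ 0.58734008 -0.1981352   0.11819761] 0.4878475640399454 [[257.77105878 303.49901031]
 [257.79826007 253.37329746]
 [257.82882771 197.26402394]
 [257.86333828 134.19188509]
 [257.90248073  63.00407857]]
```

View pics/w3.png

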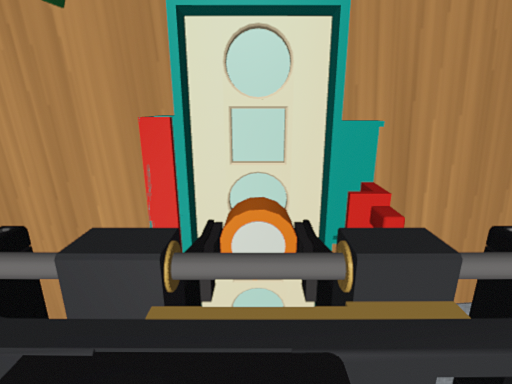

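The tub is held centred. The recesses at (258,61) and (258,135) match the predicted (258,63) and (258,134). Lowering and releasing, then on to the blue tub.

```bash

python3 -m handwheel '[[0,0,-0.015,0,0,0],[0,0,-0.03,0,0,0],[0,0,-0.04,0,0,0],[0,0,-0.048,0,0,0],[0,0,-0.055,0,0,0],[0,0,-0.06,0,0,0],[0,0,-0.064,0,0,0],[0,0,-0.065,0,0,0]]' 
python3 -m handwheel '[[0,0,0,0,0,0],[0,0,0,0,0,0],[0,0,0,0,0,0],[0,0,0,0,0,0],[0,0,0,0,0,0],[0,0,0.02,0,0,0],[0,0,0.05,0,0,0],[0,0,0.08,0,0,0]]' 0.4 | sed -n '2,2p;6,8p'
python3 -m handwheel '[[-0.035,-0.015,0,0,0,-0.02],[-0.07,-0.03,0,0,0,-0.04],[-0.1,-0.045,0,0,0,-0.066],[-0.12,-0.06,0,0,0,-0.066],[-0.143,-0.063,0,0,0,-0.066],[-0.143,-0.063,0,0,0,-0.066],[-0.143,-0.063,-0.015,0,0,-0.066],[-0.143,-0.063,-0.015,0,0,-0.066]]'|sed -n 2,3p
python3 - <<'E'
from h import *
s,a,d=snap('wrist','w4.png');C=cam('wrist',s)
hsv=cv2.cvtColor(a,cv2.COLOR_BGR2HSV)
print(s['position'],proj([.4437,-.2618,.026],C))
p=proj([.4437,-.2618,.026],C)[0]
c,n,mm=blob((hsv[...,1]<50)&(hsv[...,2]>160),p)
ct=cv2.findContours(mm.astype(np.uint8),0,2)[0][0].reshape(-1,2)
print(n,at_z(c,.026,C),cv2.minAreaRect(at_z(ct,0.026,C)[:,:2].astype(np.float32)*1000))
# well_round_2 tub check from top cam
s,a,d=snap('top');C=cam('top');h2=cv2.cvtColor(a,cv2.COLOR_BGR2HSV)
p=proj([.5872,-.1985,.04],C)[0];print(p,at_d(p,d,C))
E
```

```text
time_s: 7.92
position: [0.5873, -0.1981, 0.0521]
tcp_rot: [[0.069, 0.998, -0.001], [0.998, -0.069, 0.0], [0.0, -0.001, -1.0]]
force: [-1.3, 0.6, 2.1]
opening: 0.483
grasp_force: 30.0
position: [0.5866, -0.1977, 0.1325]
grasp_force: 0.0
position: [0.4439, -0.2608, 0.1166]
tcp_rot: [[0.2, 0.98, -0.001], [0.98, -0.2, 0.001], [0.001, -0.002, -1.0]]
[ 0.4438703  -0.26081317  0.11658636] [[258.20411055 203.03143603]]
985 [[ 0.44398891 -0.26195764  0.026     ]] ((444.2334289550781, -262.17822265625), (26.19355010986328, 26.266437530517578), 77.65489196777344)
[335.79817774 188.8181544 ] [[ 0.58709188 -0.19821744  0.04170419]]
```

```bash

python3 -m handwheel '[[0,-0.001,-0.02,0,0,0],[0,-0.001,-0.04,0,0,0],[0,-0.001,-0.055,0,0,0],[0,-0.001,-0.065,0,0,0],[0,-0.001,-0.075,0,0,0],[0,-0.001,-0.08,0,0,0],[0,-0.001,-0.08,0,0,0],[0,-0.001,-0.08,0,0,0]]' | sed -n 2p
python3 -m handwheel '[[0,0,0,0,0,0],[0,0,0,0,0,0],[0,0,0,0,0,0],[0,0,0,0,0,0],[0,0,0,0,0,0],[0,0,0,0,0,0],[0,0,0,0,0,0],[0,0,0,0,0,0]]' -1 |tail -2
python3 -m handwheel '[[0,0,0.02,0,0,0],[0,0,0.05,0,0,0],[0,0,0.08,0,0,0],[0.03,0,0.1,0,0,0.03],[0.06,0,0.1,0,0,0.066],[0.09,0.005,0.1,0,0,0.066],[0.12,0.0095,0.1,0,0,0.066],[0.1395,0.0095,0.1,0,0,0.066]]' |sed -n 2p
python3 -m handwheel '[[0,0,0,0,0,0],[0,0,0,0,0,0],[0,0,-0.02,0,0,0],[0,0,-0.02,0,0,0],[0,0,-0.02,0,0,0],[0,0,-0.02,0,0,0],[0,0,-0.02,0,0,0],[0,0,-0.02,0,0,0]]' | sed -n '2,3p;5,7p'
python3 -m handwheel '[[0,0,-0.015,0,0,0],[0,0,-0.03,0,0,0],[0,0,-0.04,0,0,0],[0,0,-0.048,0,0,0],[0,0,-0.055,0,0,0],[0,0,-0.06,0,0,0],[0,0,-0.064,0,0,0],[0,0,-0.065,0,0,0]]' 

```

```text
position: [0.4447, -0.2622, 0.0377]
opening: 0.424
grasp_force: 30.0
position: [0.5865, -0.2517, 0.1376]
position: [0.5839, -0.2531, 0.1184]
tcp_rot: [[0.069, 0.998, 0.001], [0.998, -0.069, -0.001], [-0.001, 0.001, -1.0]]
opening: 0.429
grasp_force: 30.0
time_s: 12.68
position: [0.5838, -0.2526, 0.052]
tcp_rot: [[0.069, 0.998, -0.001], [0.998, -0.069, 0.0], [0.0, -0.001, -1.0]]
force: [-0.7, 0.0, -0.5]
opening: 0.429
grasp_force: 30.0
```

```bash

python3 -m handwheel '[[0,0,0,0,0,0],[0,0,0,0,0,0],[0,0,0,0,0,0],[0,0,0,0,0,0],[0,0,0,0,0,0],[0,0,0.02,0,0,0],[0,0,0.05,0,0,0],[0,0,0.08,0,0,0]]' 0.4 | sed -n '2,2p;6,8p'
python3 -m handwheel '[[-0.02,0.03,0,0,0,-0.02],[-0.04,0.06,0,0,0,-0.04],[-0.06,0.09,0,0,0,-0.08],[-0.08,0.12,0,0,0,-0.12],[-0.1,0.15,0,0,0,-0.15],[-0.12,0.18,0,0,0,-0.181],[-0.14,0.21,0,0,0,-0.181],[-0.1465,0.238,0,0,0,-0.181]]'|sed -n 2,3p
python3 -m handwheel '[[0,0,-0.015,0,0,0],[0,0,-0.015,0,0,0],[0,0,-0.015,0,0,0],[0,0,-0.015,0,0,0],[0,0,-0.015,0,0,0],[0,0,-0.015,0,0,0],[0,0,-0.015,0,0,0],[0,0,-0.015,0,0,0]]'|sed -n 2,3p
cat >> h.py <<'E'
def tubcheck(x,y):
    s,a,d=snap('wrist');C=cam('wrist',s);hsv=cv2.cvtColor(a,cv2.COLOR_BGR2HSV)
    p=proj([x,y,.026],C)[0]
    c,n,mm=blob((hsv[...,1]<50)&(hsv[...,2]>160),p,12)
    ct=cv2.findContours(mm.astype(np.uint8),0,2)[0][0].reshape(-1,2)
    print(s['position'],n,at_z(c,.026,C),cv2.minAreaRect(at_z(ct,0.026,C)[:,:2].astype(np.float32)*1000))
def wellz():
    s,a,d=snap('top');C=cam('top')
    for k in(-.108,-.054,0,.054,.108):
        P=np.array([.5872+.0691*k,-.1985+.9976*k,.04]);p=proj(P,C)[0];print(k,at_d(p,d,C)[0].round(4))
E
python3 -c "
from h import *
tubcheck(.437,-.014);wellz()"
```

```text
position: [0.5831, -0.2522, 0.1325]
grasp_force: 0.0
position: [0.4333, -0.0127, 0.1327]
tcp_rot: [[0.418, 0.908, -0.004], [0.908, -0.418, 0.001], [-0.001, -0.004, -1.0]]
position: [0.4377, -0.0151, 0.1177]
tcp_rot: [[0.418, 0.908, 0.0], [0.908, -0.418, -0.0], [0.0, 0.001, -1.0]]
[ 0.43771307 -0.01512159  0.11771477] 974 [[ 0.43760718 -0.01449329  0.026     ]] ((437.4649963378906, -14.905927658081055), (26.059513092041016, 25.98555564880371), 65.29423522949219)
-0.108 [ 0.5813 -0.3125  0.0137]
-0.054 [ 0.5835 -0.2526  0.039 ]
0 [ 0.5875 -0.1992  0.036 ]
0.054 [ 0.5924 -0.1475  0.0175]
0.108 [ 0.5967 -0.0935  0.0102]
```

```bash

python3 -m handwheel '[[0,0,-0.02,0,0,0],[0,0,-0.04,0,0,0],[0,0,-0.055,0,0,0],[0,0,-0.065,0,0,0],[0,0,-0.075,0,0,0],[0,0,-0.08,0,0,0],[0,0,-0.08,0,0,0],[0,0,-0.08,0,0,0]]' | sed -n 2p
python3 -m handwheel '[[0,0,0,0,0,0],[0,0,0,0,0,0],[0,0,0,0,0,0],[0,0,0,0,0,0],[0,0,0,0,0,0],[0,0,0,0,0,0],[0,0,0,0,0,0],[0,0,0,0,0,0]]' -1 |tail -2
python3 -m handwheel '[[0,0,0.02,0,0,0],[0,0,0.05,0,0,0],[0,0,0.08,0,0,0.03],[0.03,-0.025,0.1,0,0,0.08],[0.06,-0.05,0.1,0,0,0.12],[0.09,-0.075,0.1,0,0,0.15],[0.12,-0.1,0.1,0,0,0.181],[0.1535,-0.13,0.1,0,0,0.181]]' |sed -n 2p
python3 -m handwheel '[[0,0,0,0,0,0],[0,0,0,0,0,0],[0,0,-0.02,0,0,0],[0,0,-0.02,0,0,0],[0,0,-0.02,0,0,0],[0,0,-0.02,0,0,0],[0,0,-0.02,0,0,0],[0,0,-0.02,0,0,0]]' | sed -n '2,3p;5,7p'
python3 -m handwheel '[[0,0,-0.015,0,0,0],[0,0,-0.03,0,0,0],[0,0,-0.04,0,0,0],[0,0,-0.048,0,0,0],[0,0,-0.055,0,0,0],[0,0,-0.06,0,0,0],[0,0,-0.064,0,0,0],[0,0,-0.065,0,0,0]]' 

```

```text
position: [0.4374, -0.0147, 0.0375]
opening: 0.43
grasp_force: 30.0
position: [0.5889, -0.143, 0.1375]
position: [0.5886, -0.1422, 0.1183]
tcp_rot: [[0.068, 0.998, 0.001], [0.998, -0.068, -0.0], [-0.0, 0.001, -1.0]]
opening: 0.425
grasp_force: 30.0
time_s: 18.12
position: [0.5886, -0.1446, 0.0548]
tcp_rot: [[0.067, 0.998, 0.0], [0.998, -0.067, -0.004], [-0.004, 0.0, -1.0]]
force: [-6.7, -6.4, 17.5]
opening: 0.43
grasp_force: 30.0
```

The last step was clamped short by about 3 mm, so I'll lift a little, correct and re-seat.

```bash

python3 -m handwheel '[[0,0,0.01,0,0,0],[0,0,0.018,0,0,0],[0.0025,-0.002,0.018,0,0,0],[0.0025,-0.002,0.018,0,0,0],[0.0025,-0.002,0.018,0,0,0],[0.0025,-0.002,0.01,0,0,0],[0.0025,-0.002,0.005,0,0,0],[0.0025,-0.002,0,0,0,0]]'
python3 -m handwheel '[[0,0,0,0,0,0],[0,0,0,0,0,0],[0,0,0,0,0,0],[0,0,0,0,0,0],[0,0,0,0,0,0],[0,0,0,0,0,0],[0,0,0,0,0,0],[0,0,0,0,0,0]]'

```

```text
time_s: 18.78
position: [0.5905, -0.1448, 0.0529]
tcp_rot: [[0.068, 0.998, -0.002], [0.998, -0.068, -0.001], [-0.001, -0.002, -1.0]]
force: [-7.6, 0.8, 41.7]
opening: 0.43
grasp_force: 30.0
time_s: 19.45
position: [0.5905, -0.1448, 0.0531]
tcp_rot: [[0.068, 0.998, -0.001], [0.998, -0.068, -0.0], [-0.001, -0.001, -1.0]]
force: [-2.4, -0.6, 9.5]
opening: 0.427
grasp_force: 30.0
```

```bash

python3 -m handwheel '[[0,0,0,0,0,0],[0,0,0,0,0,0],[0,0,0,0,0,0],[0,0,0,0,0,0],[0,0,0,0,0,0],[0,0,0.02,0,0,0],[0,0,0.05,0,0,0],[0,0,0.08,0,0,0]]' 0.4 | sed -n '2,2p;6,8p'
python3 -m handwheel '[[-0.02,0.03,0,0,0,0],[-0.04,0.06,0,0,0,0],[-0.06,0.09,0,0,0,0],[-0.08,0.12,0,0,0,0],[-0.1,0.15,0,0,0,0],[-0.12,0.18,0,0,0,0],[-0.14,0.21,0,0,0,0],[-0.155,0.24,0,0,0,0]]'|sed -n 2,3p
python3 -m handwheel '[[-0.014,0.025,-0.015,0,0,0],[-0.014,0.049,-0.015,0,0,0],[-0.014,0.049,-0.015,0,0,0],[-0.014,0.049,-0.015,0,0,0],[-0.014,0.049,-0.015,0,0,0],[-0.014,0.049,-0.015,0,0,0],[-0.014,0.049,-0.015,0,0,0],[-0.014,0.049,-0.015,0,0,0]]'|sed -n 2,3p
python3 -c "
from h import *
tubcheck(.4213,.1449);wellz()"
```

```text
position: [0.59, -0.144, 0.132]
grasp_force: 0.0
position: [0.4337, 0.0968, 0.1324]
tcp_rot: [[0.069, 0.998, -0.002], [0.998, -0.069, 0.0], [0.0, -0.002, -1.0]]
position: [0.4224, 0.1437, 0.1176]
tcp_rot: [[0.071, 0.998, 0.0], [0.998, -0.071, -0.0], [0.0, 0.0, -1.0]]
[0.42244015 0.14369483 0.11764798] 996 [[0.42206759 0.14397185 0.026     ]] ((422.04229736328125, 143.79148864746094), (29.522130966186523, 29.065095901489258), 85.98339080810547)
-0.108 [ 0.5816 -0.3139  0.0082]
-0.054 [ 0.5833 -0.2518  0.0429]
0 [ 0.5874 -0.1991  0.0366]
0.054 [ 0.5907 -0.1442  0.0436]
0.108 [ 0.5964 -0.0931  0.0139]
```

```bash

python3 -m handwheel '[[0,0,-0.02,0,0,0],[0,0,-0.04,0,0,0],[0,0,-0.055,0,0,0],[0,0,-0.065,0,0,0],[0,0,-0.075,0,0,0],[0,0,-0.08,0,0,0],[0,0,-0.08,0,0,0],[0,0,-0.08,0,0,0]]' | sed -n 2p
python3 -m handwheel '[[0,0,0,0,0,0],[0,0,0,0,0,0],[0,0,0,0,0,0],[0,0,0,0,0,0],[0,0,0,0,0,0],[0,0,0,0,0,0],[0,0,0,0,0,0],[0,0,0,0,0,0]]' -1 |tail -2
python3 -m handwheel '[[0,0,0.02,0,0,0],[0,0,0.05,0,0,0],[0,0,0.08,0,0,0],[0.02,-0.025,0.1,0,0,0],[0.04,-0.05,0.1,0,0,0],[0.06,-0.08,0.1,0,0,0],[0.08,-0.11,0.1,0,0,0],[0.1,-0.14,0.1,0,0,0]]' |sed -n 2p
python3 -m handwheel '[[0.02,-0.025,0,0,0,0],[0.04,-0.05,0,0,0,0],[0.06,-0.075,-0.005,0,0,0],[0.0725,-0.0948,-0.02,0,0,0],[0.0725,-0.0948,-0.02,0,0,0],[0.0725,-0.0948,-0.02,0,0,0],[0.0725,-0.0948,-0.02,0,0,0],[0.0725,-0.0948,-0.02,0,0,0]]' | sed -n '2,3p;5,7p'
python3 -c "
from h import *
s,a,d=snap('wrist','w5.png');C=cam('wrist',s)
x=.5872;y=-.1985
print(s['position'],proj([[x+.0691*k,y+.9976*k,.04] for k in(-.108,-.054,0,.054)]+[[x+.0691*.108,y+.9976*.108,.014]],C))"

```

```text
position: [0.422, 0.1444, 0.0375]
opening: 0.489
grasp_force: 30.0
position: [0.5223, 0.0033, 0.1376]
position: [0.5933, -0.089, 0.1175]
tcp_rot: [[0.068, 0.998, -0.002], [0.998, -0.068, 0.001], [0.001, -0.002, -1.0]]
opening: 0.491
grasp_force: 30.0
[ 0.59327224 -0.0889513   0.11750123] [[259.32309594 415.14977438]
 [259.49312765 372.38065076]
 [259.68253869 324.41851252]
 [259.89444893 270.362181  ]
 [259.99479839 199.0933097 ]]
```

View pics/w5.png

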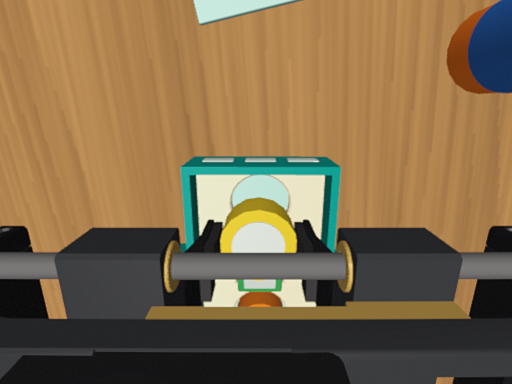

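The yellow tub is over the end recess at (260,195), about 1 mm off. I'll correct that on the way down.

```bash

python3 -m handwheel '[[0.001,-0.001,-0.015,0,0,0],[0.001,-0.001,-0.03,0,0,0],[0.001,-0.001,-0.04,0,0,0],[0.001,-0.001,-0.048,0,0,0],[0.001,-0.001,-0.055,0,0,0],[0.001,-0.001,-0.06,0,0,0],[0.001,-0.001,-0.064,0,0,0],[0.001,-0.001,-0.065,0,0,0]]' 
python3 -c "
from h import *
print(bot.read_state()['position'])"

```

```text
time_s: 24.93
position: [0.5953, -0.0911, 0.0521]
tcp_rot: [[0.069, 0.998, -0.001], [0.998, -0.069, 0.0], [0.0, -0.001, -1.0]]
force: [-0.5, 1.1, 3.2]
opening: 0.486
grasp_force: 30.0
[ 0.59526759 -0.09110114  0.05206722]
```

```bash

python3 -m handwheel '[[0,0,0,0,0,0],[0,0,0,0,0,0],[0,0,0,0,0,0],[0,0,0,0,0,0],[0,0,0,0,0,0],[0,0,0.02,0,0,0],[0,0,0.05,0,0,0],[0,0,0.08,0,0,0]]' 0.4 | sed -n '2,2p;6,8p'
python3 -m handwheel '[[-0.017,0.035,0,0,0,0],[-0.034,0.07,0,0,0,0],[-0.05,0.105,0,0,0,0],[-0.067,0.14,0,0,0,0],[-0.084,0.175,0,0,0,0],[-0.1,0.21,0,0,0,0],[-0.115,0.24,0,0,0,0],[-0.13,0.27,0,0,0,0]]'|sed -n 2,3p
python3 -m handwheel '[[-0.01,0.03,-0.0,0,0,0],[-0.021,0.06,-0.015,0,0,0],[-0.021,0.066,-0.015,0,0,0],[-0.021,0.066,-0.015,0,0,0],[-0.021,0.066,-0.015,0,0,0],[-0.021,0.066,-0.015,0,0,0],[-0.021,0.066,-0.015,0,0,0],[-0.021,0.066,-0.015,0,0,0]]'|sed -n 2,3p
python3 -c "
from h import *
tubcheck(.4443,.2445);wellz()"
```

```text
position: [0.5946, -0.091, 0.1325]
grasp_force: 0.0
position: [0.4645, 0.1803, 0.1329]
tcp_rot: [[0.069, 0.998, 0.001], [0.998, -0.069, 0.0], [0.0, 0.001, -1.0]]
position: [0.4453, 0.2437, 0.1179]
tcp_rot: [[0.071, 0.997, 0.001], [0.997, -0.071, 0.0], [0.0, 0.001, -1.0]]
[0.44527462 0.24367412 0.11785898] 995 [[0.4449665 0.2440343 0.026    ]] ((444.8978271484375, 243.71168518066406), (29.5480899810791, 29.09176254272461), 85.95772552490234)
-0.108 [ 0.5812 -0.3123  0.0148]
-0.054 [ 0.5834 -0.2522  0.0406]
0 [ 0.5873 -0.1987  0.0387]
0.054 [ 0.5907 -0.1441  0.0441]
0.108 [ 0.5946 -0.0907  0.0412]
```

```bash

python3 -m handwheel '[[0,0,-0.02,0,0,0],[0,0,-0.04,0,0,0],[0,0,-0.055,0,0,0],[0,0,-0.065,0,0,0],[0,0,-0.075,0,0,0],[0,0,-0.08,0,0,0],[0,0,-0.08,0,0,0],[0,0,-0.08,0,0,0]]' | sed -n 2p
python3 -m handwheel '[[0,0,0,0,0,0],[0,0,0,0,0,0],[0,0,0,0,0,0],[0,0,0,0,0,0],[0,0,0,0,0,0],[0,0,0,0,0,0],[0,0,0,0,0,0],[0,0,0,0,0,0]]' -1 |tail -2
python3 -m handwheel '[[0,0,0.02,0,0,0],[0,0,0.05,0,0,0],[0,-0.01,0.08,0,0,0],[0,-0.04,0.1,0,0,0],[0.01,-0.075,0.1,0,0,0],[0.02,-0.11,0.1,0,0,0],[0.025,-0.145,0.1,0,0,0],[0.03,-0.18,0.1,0,0,0]]' |sed -n 2p
python3 -m handwheel '[[0.01,-0.035,0,0,0,0],[0.02,-0.07,0,0,0,0],[0.03,-0.105,0,0,0,0],[0.04,-0.14,0,0,0,0],[0.05,-0.175,0,0,0,0],[0.06,-0.21,0,0,0,0],[0.07,-0.245,0,0,0,0],[0.08,-0.28,0,0,0,0]]' |sed -n 2p
python3 -m handwheel '[[0.01,-0.035,0,0,0,0],[0.02,-0.07,0,0,0,0],[0.0252,-0.0907,-0.01,0,0,0],[0.0252,-0.0907,-0.02,0,0,0],[0.0252,-0.0907,-0.02,0,0,0],[0.0252,-0.0907,-0.02,0,0,0],[0.0252,-0.0907,-0.02,0,0,0],[0.0252,-0.0907,-0.02,0,0,0]]' | sed -n '2,3p;5,7p'
python3 -c "
from h import *
s,a,d=snap('wrist','w6.png');C=cam('wrist',s)
x=.5872;y=-.1985
print(s['position'],proj([[x-.0691*.108,y-.9976*.108,.014]]+[[x+.0691*k,y+.9976*k,.04] for k in(-.054,0,.054,.108)],C))"

```

```text
position: [0.4446, 0.2448, 0.0376]
opening: 0.492
grasp_force: 30.0
position: [0.4746, 0.0633, 0.1376]
position: [0.5541, -0.2169, 0.137]
position: [0.5795, -0.3044, 0.1178]
tcp_rot: [[0.067, 0.998, -0.0], [0.998, -0.067, 0.001], [0.001, -0.001, -1.0]]
opening: 0.485
grasp_force: 30.0
[ 0.57954829 -0.30438259  0.11782241] [[ 258.4603332   199.10528936]
 [ 258.67065608  139.4866692 ]
 [ 258.8964981    59.78034519]
 [ 259.15508277  -31.86313877]
 [ 259.45179072 -137.5536055 ]]
```

View pics/w6.png

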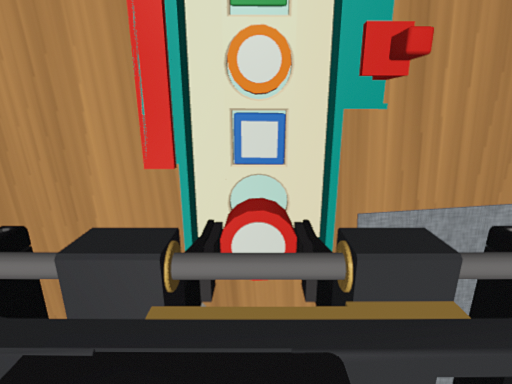

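Orange (259,59) and blue (259,138) sit flush, and red is above the last recess at (258,195). I'll place it, then go over the latch knob.

```bash

python3 -m handwheel '[[0,0,-0.015,0,0,0],[0,0,-0.03,0,0,0],[0,0,-0.04,0,0,0],[0,0,-0.048,0,0,0],[0,0,-0.055,0,0,0],[0,0,-0.06,0,0,0],[0,0,-0.064,0,0,0],[0,0,-0.065,0,0,0]]' 
python3 -m handwheel '[[0,0,0,0,0,0],[0,0,0,0,0,0],[0,0,0,0,0,0],[0,0,0,0,0,0],[0,0,0,0,0,0],[0,0,0.02,0,0,0],[0,0,0.05,0,0,0],[0,0,0.08,0,0,0]]' 0.4 | sed -n '2,2p;6,8p'
python3 -m handwheel '[[0,0,0.02,0,0,0],[0,0,0.04,0,0,0],[0.02,0.02,0.045,0,0,0],[0.04,0.04,0.045,0,0,0],[0.06,0.06,0.045,0,0,0],[0.08,0.08,0.045,0,0,0],[0.0925,0.102,0.045,0,0,0],[0.0925,0.102,0.045,0,0,0]]'|sed -n 2,3p
python3 - <<'E'
from h import *
import time
s,a,d=snap('wrist','w7.png');C=cam('wrist',s);hsv=cv2.cvtColor(a,cv2.COLOR_BGR2HSV)
print(s['position'],proj([.672,-.2044,.087],C))
for r in models.tip_of('latch_knob','wrist')[:2]: print(r,at_z(r['position'],.087,C),at_d(r['position'],d,C))
wellz()
E
```

```text
time_s: 31.08
position: [0.5795, -0.3058, 0.0521]
tcp_rot: [[0.069, 0.998, -0.001], [0.998, -0.069, 0.0], [0.0, -0.001, -1.0]]
force: [-1.5, 0.3, 2.5]
opening: 0.485
grasp_force: 30.0
position: [0.5789, -0.3054, 0.1324]
grasp_force: 0.0
position: [0.6745, -0.1992, 0.1777]
tcp_rot: [[0.064, 0.998, 0.002], [0.998, -0.064, 0.002], [0.002, 0.002, -1.0]]
[ 0.67451415 -0.19916777  0.1777082 ] [[255.21296056 208.12091216]]
{'position': [254.8, 201.7], 'conf': 0.77} [[ 0.67203305 -0.1988008   0.087     ]] [[ 0.67203787 -0.19875075  0.087155  ]]
-0.108 [ 0.5509 -0.1875  0.5342]
-0.054 [ 0.5512 -0.1448  0.5701]
0 [ 0.5534 -0.1101  0.5729]
0.054 [ 0.5905 -0.1438  0.0462]
0.108 [ 0.5945 -0.0905  0.0429]
```

View pics/w7.png

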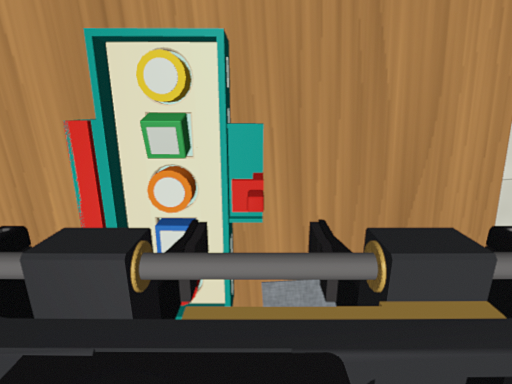

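The knob is at (255,200), i.e. world (.672,-.199). The green tub (163,137) shows more of its side than the others, so I'll check tub-top heights from wrist depth.

```bash

cat > tops.py <<'E'
from h import *
def tops(n='wrist'):
    s,a,d=snap(n);C=cam(n,s);hsv=cv2.cvtColor(a,cv2.COLOR_BGR2HSV)
    m=(hsv[...,1]<30)&(hsv[...,2]>160)
    for k in(-.108,-.054,0,.054,.108):
        p=proj([.5872+.0691*k,-.1985+.9976*k,.04],C)[0]
        if not(8<p[0]<500 and 8<p[1]<215): continue
        r=blob(m,p,3)
        if r is None: print(k,'none');continue
        c,n_,mm=r
        mm=cv2.erode(mm.astype(np.uint8),np.ones((3,3)))>0
        ys,xs=np.nonzero(mm);W=at_d(np.c_[xs,ys],d,C)
        A=np.c_[W[:,:2]-W[:,:2].mean(0),np.ones(len(W))];f=np.linalg.lstsq(A,W[:,2],rcond=None)[0]
        print(k,n_,W.mean(0).round(4),'slope',f[:2].round(3), 'off by mm',((at_z(c,.04,C)[0]-[.5872+.0691*k,-.1985+.9976*k,.04])*1000).round(1))
E
python3 -c "
from tops import *
tops()"
```

```text
0 688 [ 0.5875 -0.1979  0.0418] slope [0.639 0.48 ] off by mm [-0.2  0.2 -0. ]
0.054 764 [ 0.5905 -0.1478  0.0458] slope [0.608 0.419] off by mm [-2.4 -3.4 -0. ]
0.108 961 [ 0.5956 -0.0916  0.0422] slope [ 1.069 -0.471] off by mm [ 0.2 -0.5 -0. ]
```

Green stands about 4 mm high and 3 to 4 mm off, so it isn't seated. I'll look at it directly.

```bash

python3 -m handwheel '[[-0.02,0.015,0,0,0,0],[-0.04,0.03,0,0,0,0],[-0.06,0.045,0,0,0,0],[-0.081,0.0593,0,0,0,0],[-0.081,0.0593,-0.02,0,0,0],[-0.081,0.0593,-0.045,0,0,0],[-0.081,0.0593,-0.045,0,0,0],[-0.081,0.0593,-0.045,0,0,0]]'|sed -n 2,3p
python3 -c "
from tops import *
tops()
s,a,d=snap('wrist');C=cam('wrist',s)
p=proj([.5909,-.1446,.04],C)[0];print(s['position'],p)
x,y=p.round().astype(int);c=a[max(0,y-75):y+75,x-110:x+110];cv2.imwrite('pics/w8.png',cv2.resize(c,None,fx=3,fy=3))
"
```

```text
position: [0.5899, -0.1455, 0.1318]
tcp_rot: [[0.071, 0.998, -0.003], [0.998, -0.071, 0.001], [0.001, -0.003, -1.0]]
0.054 842 [ 0.5903 -0.1467  0.0468] slope [0.102 1.421] off by mm [-0.8 -4.3  0. ]
0.108 1159 [ 0.5952 -0.0914  0.0421] slope [0.003 0.374] off by mm [ 0.6 -0.8  0. ]
[ 0.59105911 -0.14578372  0.13287521] [257.75287836 199.55570052]
```

View pics/w8.png

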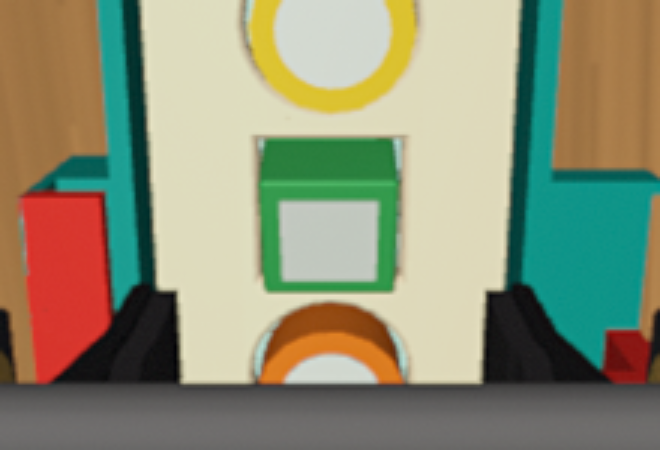

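Green is tilted towards -y, with its +y side high (white top at about (330,240) in the crop). I'll press its high side down with closed fingers.

```bash

python3 -m handwheel '[[0,0.004,0,0,0,0],[0,0.004,0,0,0,0],[0,0.004,0,0,0,0],[0,0.004,-0.02,0,0,0],[0,0.004,-0.035,0,0,0],[0,0.004,-0.045,0,0,0],[0,0.004,-0.052,0,0,0],[0,0.004,-0.055,0,0,0]]' -1|sed -n '2p;4p;5,6p'
python3 -m handwheel '[[0,0,-0.001,0,0,0],[0,0,-0.002,0,0,0],[0,0,-0.003,0,0,0],[0,0,-0.004,0,0,0],[0,0,-0.005,0,0,0],[0,0,-0.006,0,0,0],[0,0,-0.007,0,0,0],[0,0,-0.008,0,0,0]]'|sed -n '2p;4p'

```

```text
position: [0.5908, -0.1405, 0.0766]
force: [0.4, 0.1, 0.4]
opening: 0.179
grasp_force: 0.0
position: [0.592, -0.1408, 0.0731]
force: [-4.4, 1.8, 26.4]
```

It is wedged. I'll take it out, level it on the table and place it again.

```bash

python3 -m handwheel '[[0,0,0.03,0,0,0],[0,-0.004,0.06,0,0,0],[0,-0.004,0.06,0,0,0],[0,-0.004,0.06,0,0,0],[0,-0.004,0.06,0,0,0],[0,-0.004,0.04,0,0,0],[0,-0.004,0.01,0,0,0],[0,-0.004,-0.014,0,0,0]]' 0.4|sed -n '2p;4p;5,6p'
python3 -m handwheel '[[0,0,0,0,0,0],[0,0,0,0,0,0],[0,0,0,0,0,0],[0,0,0,0,0,0],[0,0,0,0,0,0],[0,0,0,0,0,0],[0,0,0,0,0,0],[0,0,0,0,0,0]]' -1 |tail -3
python3 -m handwheel '[[0,0,0.02,0,0,0],[0,0,0.05,0,0,0],[0,0,0.08,0,0,0],[-0.03,0.025,0.08,0,0,0],[-0.06,0.05,0.08,0,0,0],[-0.09,0.075,0.08,0,0,0],[-0.12,0.1,0.08,0,0,0],[-0.15,0.125,0.08,0,0,0]]' |sed -n 2p
python3 -m handwheel '[[0,0,-0.02,0,0,0],[0,0,-0.04,0,0,0],[0,0,-0.06,0,0,0],[0,0,-0.07,0,0,0],[0,0,-0.08,0,0,0],[0,0,-0.086,0,0,0],[0,0,-0.089,0,0,0],[0,0,-0.092,0,0,0]]' | sed -n '2,4p;5,7p'

```

```text
position: [0.5901, -0.1441, 0.0533]
force: [0.8, 0.6, -0.2]
opening: 0.525
grasp_force: 0.0
force: [0.7, -1.2, -0.3]
opening: 0.428
grasp_force: 30.0
position: [0.4397, -0.0188, 0.136]
position: [0.4414, -0.0197, 0.0435]
tcp_rot: [[0.069, 0.998, 0.0], [0.998, -0.069, -0.0], [-0.0, 0.0, -1.0]]
force: [-0.2, 0.3, -0.6]
opening: 0.428
grasp_force: 30.0
```

```bash

python3 -m handwheel '[[0,0,-0.001,0,0,0],[0,0,-0.002,0,0,0],[0,0,-0.003,0,0,0],[0,0,-0.004,0,0,0],[0,0,-0.005,0,0,0],[0,0,-0.005,0,0,0],[0,0,-0.005,0,0,0],[0,0,-0.005,0,0,0]]' | sed -n '2p;4p'
python3 -m handwheel '[[0,0,0,0,0,0],[0,0,0,0,0,0],[0,0,0,0,0,0],[0,0,0,0,0,0],[0,0,0,0,0,0],[0,0,0.02,0,0,0],[0,0,0.05,0,0,0],[0,0,0.079,0,0,0]]' 0.4 | sed -n 2p
python3 -c "
from h import *
s,a,d=snap('wrist','w9.png')
tubcheck(.4408,-.0196)"
```

```text
position: [0.4415, -0.0193, 0.0406]
force: [-1.4, 3.0, 19.0]
position: [0.4403, -0.0195, 0.1176]
[ 0.4430078  -0.02004199  0.12208826] 959 [[ 0.44183933 -0.01460095  0.026     ]] ((441.8315124511719, -14.790796279907227), (25.306535720825195, 26.27999496459961), 85.98438262939453)
```

View pics/w9.png

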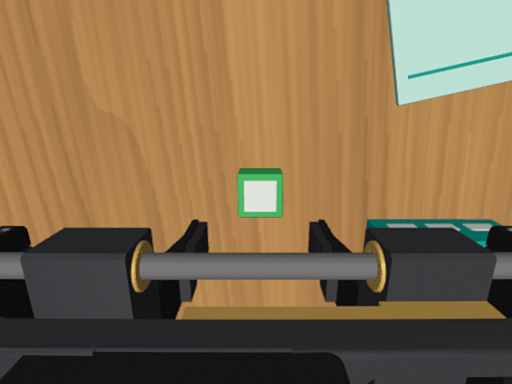

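The green tub is flat at (261,195). Regrasp and place it carefully.

```bash

python3 -m handwheel '[[0.001,0.005,-0.02,0,0,0],[0.001,0.005,-0.04,0,0,0],[0.001,0.005,-0.055,0,0,0],[0.001,0.005,-0.065,0,0,0],[0.001,0.005,-0.075,0,0,0],[0.001,0.005,-0.08,0,0,0],[0.001,0.005,-0.08,0,0,0],[0.001,0.005,-0.08,0,0,0]]' | sed -n 2p
python3 -m handwheel '[[0,0,0,0,0,0],[0,0,0,0,0,0],[0,0,0,0,0,0],[0,0,0,0,0,0],[0,0,0,0,0,0],[0,0,0,0,0,0],[0,0,0,0,0,0],[0,0,0,0,0,0]]' -1 |tail -2
python3 -m handwheel '[[0,0,0.02,0,0,0],[0,0,0.05,0,0,0],[0,0,0.08,0,0,0],[0.03,-0.025,0.1,0,0,0],[0.055,-0.05,0.1,0,0,0],[0.08,-0.07,0.1,0,0,0],[0.1,-0.09,0.1,0,0,0],[0.12,-0.11,0.1,0,0,0]]' |sed -n 2p
python3 -m handwheel '[[0.015,-0.01,0,0,0,0],[0.0291,-0.02,0,0,0,0],[0.0291,-0.02,-0.02,0,0,0],[0.0291,-0.02,-0.02,0,0,0],[0.0291,-0.02,-0.02,0,0,0],[0.0291,-0.02,-0.02,0,0,0],[0.0291,-0.02,-0.02,0,0,0],[0.0291,-0.02,-0.02,0,0,0]]' | sed -n '2,3p;5,7p'
python3 -c "
from h import *
s,a,d=snap('wrist');C=cam('wrist',s)
print(s['position'])"

```

```text
position: [0.4418, -0.0146, 0.037]
opening: 0.431
grasp_force: 30.0
position: [0.563, -0.1257, 0.1376]
position: [0.5912, -0.1443, 0.1182]
tcp_rot: [[0.068, 0.998, 0.001], [0.998, -0.068, -0.0], [-0.0, 0.001, -1.0]]
opening: 0.425
grasp_force: 30.0
[ 0.5911812  -0.14432528  0.11822492]
```

```bash

python3 -m handwheel '[[0,0,-0.015,0,0,0],[0,0,-0.03,0,0,0],[0,0,-0.04,0,0,0],[0,0,-0.048,0,0,0],[0,0,-0.055,0,0,0],[0,0,-0.06,0,0,0],[0,0,-0.064,0,0,0],[0,0,-0.065,0,0,0]]' | sed -n '2p;4p'
python3 -m handwheel '[[0,0,0,0,0,0],[0,0,0,0,0,0],[0,0,0,0,0,0],[0,0,0,0,0,0],[0,0,0,0,0,0],[0,0,0.02,0,0,0],[0,0,0.05,0,0,0],[0,0,0.08,0,0,0]]' 0.4 | sed -n '2p'
python3 -m handwheel '[[0,0,0.02,0,0,0],[0,0,0.04,0,0,0],[0.02,-0.015,0.045,0,0,0],[0.04,-0.03,0.045,0,0,0],[0.06,-0.04,0.045,0,0,0],[0.081,-0.055,0.045,0,0,0],[0.081,-0.055,0.045,0,0,0],[0.081,-0.055,0.045,0,0,0]]'|sed -n 2,3p
python3 - <<'E'
from tops import *
tops()
s,a,d=snap('wrist');C=cam('wrist',s)
print(s['position'])
for r in models.tip_of('latch_knob','wrist')[:1]: print(r,at_z(r['position'],.087,C))
E
```

```text
position: [0.5911, -0.1446, 0.052]
force: [0.0, -0.8, -0.7]
position: [0.5904, -0.1443, 0.1325]
position: [0.6728, -0.2004, 0.1773]
tcp_rot: [[0.069, 0.998, 0.0], [0.998, -0.069, -0.0], [-0.0, 0.0, -1.0]]
0 685 [ 0.5878 -0.1976  0.0427] slope [1.135 0.881] off by mm [-0.3  0.2 -0. ]
0.054 812 [ 0.5913 -0.1444  0.0416] slope [0.574 0.115] off by mm [-0.2  0.2 -0. ]
0.108 955 [ 0.5955 -0.0915  0.0419] slope [ 0.828 -0.341] off by mm [ 0.3 -0.5 -0. ]
[ 0.67171162 -0.19948425  0.17708242]
{'position': [260.3, 201.2], 'conf': 0.98} [[ 0.67349385 -0.19889253  0.087     ]]
```

Green is seated now. Open the latch: grasp the knob and slide it along box +y.

```bash

python3 -m handwheel '[[0,0.001,-0.02,0,0,0],[0,0.001,-0.04,0,0,0],[0,0.001,-0.06,0,0,0],[0,0.001,-0.07,0,0,0],[0,0.001,-0.08,0,0,0],[0,0.001,-0.085,0,0,0],[0,0.001,-0.085,0,0,0],[0,0.001,-0.085,0,0,0]]' | sed -n '2p;4p'
python3 -m handwheel '[[0,0,0,0,0,0],[0,0,0,0,0,0],[0,0,0,0,0,0],[0,0,0,0,0,0],[0,0,0,0,0,0],[0,0,0,0,0,0],[0,0,0,0,0,0],[0,0,0,0,0,0]]' -1 |tail -3
python3 -m handwheel '[[0,0.005,0,0,0,0],[0.0005,0.01,0,0,0,0],[0.001,0.015,0,0,0,0],[0.0015,0.02,0,0,0,0],[0.002,0.025,0,0,0,0],[0.002,0.029,0,0,0,0],[0.002,0.032,0,0,0,0],[0.002,0.033,0,0,0,0]]' 

```

```text
position: [0.6726, -0.1987, 0.0931]
force: [-0.1, -0.3, 1.5]
force: [-1.0, -0.5, 1.0]
opening: 0.179
grasp_force: 0.0
time_s: 45.68
position: [0.6746, -0.1671, 0.0926]
tcp_rot: [[0.067, 0.998, 0.001], [0.998, -0.067, -0.004], [-0.004, 0.001, -1.0]]
force: [0.0, -8.7, -2.5]
opening: 0.157
grasp_force: 30.0
```

```bash

python3 -m handwheel '[[0,0.001,0,0,0,0],[0,0.001,0,0,0,0],[0,0,0,0,0,0],[0,0,0,0,0,0],[0,0,0,0,0,0],[0,0,0.02,0,0,0],[0,0,0.05,0,0,0],[0,0,0.085,0,0,0]]' 0.4 | sed -n '2p;4p'
python3 -m handwheel '[[0,0,0.02,0,0,0],[-0.03,0,0.05,0,0,0],[-0.06,0,0.08,0,0,0],[-0.09,0,0.1,0,0,0],[-0.12,0.025,0.1,0,0,0],[-0.14,0.06,0.1,0,0,0],[-0.15,0.09,0.1,0,0,0],[-0.16,0.12,0.1,0,0,0]]' | sed -n '2p;4p'
python3 -m handwheel '[[0,0.03,0,0,0,0],[0,0.06,0,0,0,0],[0,0.06,0,0,0,0],[0,0.06,0,0,0,0],[0,0.06,0,0,0,0],[0,0.06,0,0,0,0],[0,0.06,0,0,0,0],[0,0.06,0,0,0,0]]' | sed -n '2p;4p'
python3 - <<'E'
from h import *
s,a,d=snap('wrist','w10.png');C=cam('wrist',s)
print(s['position'])
for q in ['lid_handle','lid_tab','lid_tongue','latch_knob']:
  for r in models.tip_of(q,'wrist')[:2]: print(q,r,at_d(r['position'],d,C))
s,a,d=snap('top','t2.png');C=cam('top')
for q in ['latch_knob','lid_handle']:
  for r in models.tip_of(q,'top')[:2]: print(q,r,at_d(r['position'],d,C),at_z(r['position'],.087,C))
E
```

```text
position: [0.6727, -0.1648, 0.176]
force: [0.4, -0.6, 0.4]
position: [0.5126, -0.0444, 0.2781]
force: [1.2, 0.1, 0.3]
position: [0.5144, 0.0134, 0.2775]
force: [0.0, 0.1, 0.5]
[0.51442233 0.01335982 0.27745365]
lid_handle {'position': [309.7, 3.6], 'conf': 0.87} [[0.5862773  0.19772788 0.03877798]]
lid_handle {'position': [255.5, 29.0], 'conf': 0.48} [[0.52299647 0.18271793 0.00960748]]
lid_tab {'position': [280.0, 310.5], 'conf': 0.7} [[0.52193673 0.03561591 0.34943697]]
lid_tongue {'position': [251.2, 27.8], 'conf': 0.78} [[ 0.51766815  0.18713895 -0.00167588]]
latch_knob {'position': [330.4, 159.4], 'conf': 0.68} [[ 0.66987151 -0.17864686  0.07030197]] [[ 0.66781591 -0.17605292  0.087     ]]
lid_handle {'position': [199.6, 188.1], 'conf': 0.71} [[0.58829254 0.20023142 0.03399025]] [[0.58490358 0.1944493  0.087     ]]
lid_handle {'position': [295.4, 185.1], 'conf': 0.51} [[ 0.59744423 -0.08027581  0.04330902]] [[ 0.59435628 -0.07659008  0.087     ]]
```

View pics/w10.png

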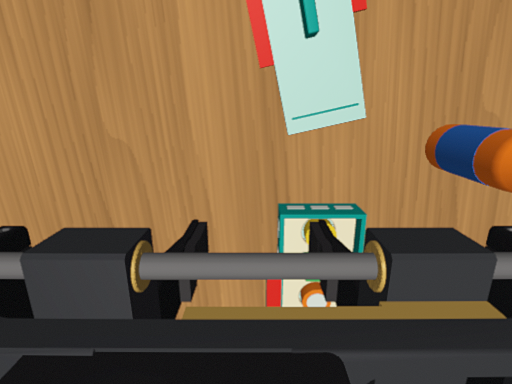

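The latch was moved: the knob hit its stop with 8.7 N. The view shows the lid at (310,60), the handle around (309,15), and the bottle at right (470,150). I'll go above the lid handle and check the knob shift using red pixels in the top views.

```bash

python3 -m handwheel '[[0.01,0.03,0,0,0,0.04],[0.02,0.06,0,0,0,0.08],[0.03,0.09,-0.01,0,0,0.1265],[0.045,0.12,-0.02,0,0,0.1265],[0.06,0.15,-0.028,0,0,0.1265],[0.0725,0.1855,-0.028,0,0,0.1265],[0.0725,0.1855,-0.028,0,0,0.1265],[0.0725,0.1855,-0.028,0,0,0.1265]]' 0 | sed -n '2,3p'
python3 - <<'E'
from h import *
np.set_printoptions(precision=4,suppress=True)
C=cam('top')
for f in('top.png','t2.png'):
    a=cv2.imread('pics/'+f);h=cv2.cvtColor(a,cv2.COLOR_BGR2HSV)
    m=((h[...,0]<8)|(h[...,0]>172))&(h[...,1]>130);m[175:]=0;m[:,:310]=0;m[:,360:]=0
    y,x=np.nonzero(m);print(f,len(x),x.mean(),y.mean(),x.min(),x.max(),at_z([[x.mean(),y.mean()]],.075,C))
s,a,d=snap('wrist','w11.png');C=cam('wrist',s);h=cv2.cvtColor(a,cv2.COLOR_BGR2HSV)
p=proj([.587,.199,.039],C)[0];print(s['position'],p,h[int(p[1]),int(p[0])])
E
```

```text
position: [0.5869, 0.2017, 0.2489]
tcp_rot: [[-0.187, 0.982, -0.0], [0.982, 0.187, -0.0], [-0.0, -0.0, -1.0]]
top.png 105 336.7047619047619 161.11428571428573 331 342 [[ 0.6644 -0.1959  0.075 ]]
t2.png 107 326.02803738317755 160.29906542056074 321 331 [[ 0.6667 -0.1654  0.075 ]]
[0.5869 0.2017 0.2489] [257.8751 173.4172] [ 87 224 158]
```

View pics/w11.png

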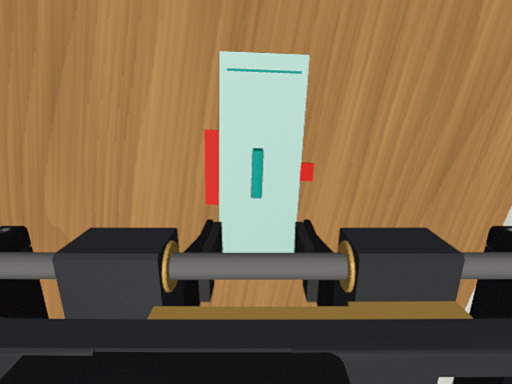

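The knob moved 30.5 mm, so the latch is open. The lid shows the handle at (257,173), the tongue at (212,167) and the tab at (306,171). Now measure the handle and red parts precisely.

```bash
python3 - <<'E'
from h import *
np.set_printoptions(precision=4,suppress=True)
s,a,d=snap('wrist');C=cam('wrist',s);h=cv2.cvtColor(a,cv2.COLOR_BGR2HSV)
print(s['position'])
def rect(m,seed,z,r=4):
    c,n,mm=blob(m,seed,r);ct=max(cv2.findContours(mm.astype(np.uint8),0,2)[0],key=len).reshape(-1,2)
    R=cv2.minAreaRect(at_z(ct,z,C)[:,:2].astype(np.float32)*1000);print(n,c,at_z(c,z,C)[0],R);return R
H=(h[...,0]>75)&(h[...,0]<100)&(h[...,1]>150)
for vmin in(0,140):rect(H&(h[...,2]>vmin),(257,170),.039)
red=((h[...,0]<8)|(h[...,0]>172))&(h[...,1]>130)
t=rect(red,(212,167),.010);b=rect(red,(307,171),.011)
v=np.array(b[0])-np.array(t[0]);print('yaw tongue->tab',np.degrees(np.arctan2(v[1],v[0])))
print([h[155,257],h[185,257],h[196,257],h[150,257]])
E
```

```text
[0.5864 0.2004 0.2491]
472 [257.4449 171.6271] [0.5855 0.1996 0.039 ] ((585.6220703125, 198.54489135742188), (11.902264595031738, 60.039817810058594), 8.578551292419434)
445 [257.3191 172.7213] [0.5856 0.1983 0.039 ] ((585.6976318359375, 197.35214233398438), (11.702241897583008, 57.65908432006836), 8.569189071655273)
1013 [211.7374 165.306 ] [0.5261 0.1906 0.01  ] ((526.13525390625, 187.9718017578125), (17.060802459716797, 99.50035095214844), 8.548847198486328)
237 [307.27   170.4093] [0.6506 0.2074 0.011 ] ((650.5142822265625, 207.23892211914062), (17.024171829223633, 25.017494201660156), 8.556473731994629)
yaw tongue->tab 8.805501627441215
[array([ 87, 211, 161], dtype=uint8), array([ 88, 219, 157], dtype=uint8), array([ 86, 156, 154], dtype=uint8), array([ 87, 229, 158], dtype=uint8)]
```

```bash

python3 -m handwheel '[[-0.001,-0.003,-0.02,0,0,-0.0194],[-0.001,-0.003,-0.05,0,0,-0.0194],[-0.001,-0.003,-0.08,0,0,-0.0194],[-0.001,-0.003,-0.11,0,0,-0.0194],[-0.001,-0.003,-0.13,0,0,-0.0194],[-0.001,-0.003,-0.14,0,0,-0.0194],[-0.001,-0.003,-0.14,0,0,-0.0194],[-0.001,-0.003,-0.14,0,0,-0.0194]]' | sed -n '2,3p'
python3 - <<'E'
from h import *
s,a,d=snap('wrist');C=cam('wrist',s);h=cv2.cvtColor(a,cv2.COLOR_BGR2HSV)
print(s['position'],proj([.5855,.1973,.039],C))
H=(h[...,0]>75)&(h[...,0]<100)&(h[...,1]>150);H[215:]=0
c,n,mm=blob(H,proj([.5855,.1973,.039],C)[0]);y,x=np.nonzero(mm);print(n,c,y.min(),y.max(),at_z([[c[0],y.min()],[c[0],y.max()]],.039,C))
E
```

```text
position: [0.5861, 0.196, 0.1101]
tcp_rot: [[-0.144, 0.99, 0.0], [0.99, 0.144, -0.0], [-0.0, 0.0, -1.0]]
[0.5860674  0.19600792 0.11005313] [[257.56055274 208.09076059]]
841 [257.98810939 189.74197384] 164 214 [[0.58094698 0.23084099 0.039     ]
 [0.58650622 0.19263348 0.039     ]]
```

```bash

python3 -m handwheel '[[-0.0005,0.001,-0.01,0,0,0],[-0.0005,0.001,-0.02,0,0,0],[-0.0005,0.001,-0.035,0,0,0],[-0.0005,0.001,-0.05,0,0,0],[-0.0005,0.001,-0.06,0,0,0],[-0.0005,0.001,-0.066,0,0,0],[-0.0005,0.001,-0.07,0,0,0],[-0.0005,0.001,-0.07,0,0,0]]' | sed -n '2,4p'
python3 -m handwheel '[[0,0,0,0,0,0],[0,0,0,0,0,0],[0,0,0,0,0,0],[0,0,0,0,0,0],[0,0,0,0,0,0],[0,0,0,0,0,0],[0,0,0,0,0,0],[0,0,0,0,0,0]]' -1

```

```text
position: [0.5849, 0.1978, 0.0388]
tcp_rot: [[-0.145, 0.989, -0.001], [0.989, 0.145, -0.0], [-0.0, -0.001, -1.0]]
force: [0.2, 0.4, -0.0]
time_s: 50.9
position: [0.5856, 0.1979, 0.0399]
tcp_rot: [[-0.145, 0.989, 0.001], [0.989, 0.145, 0.0], [-0.0, 0.001, -1.0]]
force: [-0.3, -0.7, 2.4]
opening: 0.16
grasp_force: 30.0
```

The lid is gripped. Lift, carry over the box and align.

```bash

python3 -m handwheel '[[0,0,0.01,0,0,0],[0,0,0.03,0,0,0],[0,0,0.05,0,0,0],[0,0,0.08,0,0,0],[0,0,0.11,0,0,0],[0,0,0.14,0,0,0],[0,0,0.16,0,0,0],[0,0,0.16,0,0,0]]' | sed -n '2,6p'
python3 -m handwheel '[[0,-0.02,0,0,0,-0.02],[0,-0.05,0,0,0,-0.04],[0,-0.08,0,0,0,-0.06],[0,-0.11,0,0,0,-0.08],[0,-0.14,0,0,0,-0.1073],[0,-0.17,0,0,0,-0.1073],[0,-0.2,0,0,0,-0.1073],[0,-0.23,0,0,0,-0.1073]]' | sed -n '2,3p'
python3 -m handwheel '[[0.001,-0.03,0,0,0,0],[0.002,-0.06,0,0,0,0],[0.004,-0.09,0,0,0,0],[0.006,-0.12,0,0,0,0],[0.009,-0.145,0,0,0,0],[0.009,-0.16,0,0,0,0],[0.009,-0.166,0,0,0,0],[0.009,-0.166,0,0,0,0]]' | sed -n '2,3p'
python3 -m handwheel '[[0,0,0,-0.002,-0.03,0],[0,0,0,-0.004,-0.06,0],[0,0,0,-0.006,-0.09,0],[0,0,0,-0.0086,-0.1247,0],[0,0,0,-0.0086,-0.1247,0],[0,0,0,-0.0086,-0.1247,0],[0,0,0,-0.0086,-0.1247,0],[0,0,0,-0.0086,-0.1247,0]]'
python3 - <<'E'
from h import *
s,a,d=snap('wrist','w12.png');C=cam('wrist',s)
print(s['position'],s['tcp_rot'].round(4),s['joint_positions'].round(1))
E
```

```text
position: [0.5879, 0.1984, 0.2049]
tcp_rot: [[-0.145, 0.989, 0.01], [0.989, 0.145, 0.002], [0.0, 0.01, -1.0]]
force: [1.0, -0.2, -1.8]
opening: 0.156
grasp_force: 30.0
position: [0.5838, -0.0332, 0.198]
tcp_rot: [[0.069, 0.998, -0.003], [0.998, -0.069, 0.001], [0.001, -0.003, -1.0]]
position: [0.5935, -0.1988, 0.1985]
tcp_rot: [[0.071, 0.997, -0.002], [0.997, -0.071, 0.001], [0.001, -0.002, -1.0]]
time_s: 53.57
position: [0.5952, -0.1977, 0.1998]
tcp_rot: [[0.068, 0.967, 0.247], [0.998, -0.066, -0.017], [-0.0, 0.247, -0.969]]
force: [0.7, -0.5, -1.5]
opening: 0.154
grasp_force: 30.0
[ 0.5951698  -0.19770913  0.19982444] [[ 6.800e-02  9.667e-01  2.469e-01]
 [ 9.977e-01 -6.590e-02 -1.700e-02]
 [-2.000e-04  2.474e-01 -9.689e-01]] [-31.6  29.5  94.7   9.6  43.5 -33.9]
```

View pics/w12.png

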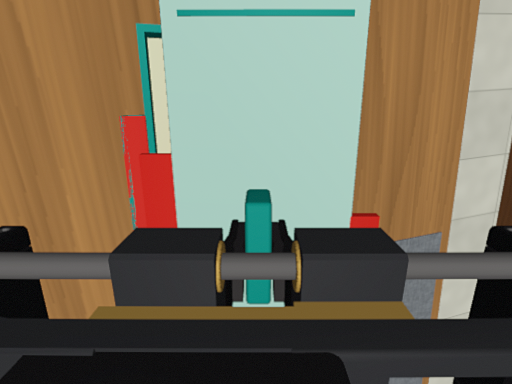

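The tilted lid hangs level in the hand: tongue at left (157,190), tab at (364,220), handle centred at (258,240), and the lip behind at (133,165). Check its y alignment against the lip and box by projection.

```bash
python3 - <<'E'
from h import *
np.set_printoptions(precision=2,suppress=True)
s,a,d=snap('wrist');C=cam('wrist',s);h=cv2.cvtColor(a,cv2.COLOR_BGR2HSV)
T=s['tcp_rot'];L=np.c_[T[:,1],T[:,0],-T[:,2]]  # lid axes x,y,z
p=s['position'];print(p)
lid=lambda q:p+L@(np.array(q)-[0,.0006,.0395])
print('pred tongue corners',proj([lid([-.069,.05,.010]),lid([-.05,.05,.010])],C))
print('pred tab +y corner',proj([lid([.074,.012,.011]),lid([.057,.012,.011])],C))
print('pred plate groove/handle +y top end',proj([lid([0,.03,.039])],C))
Bx=np.array([.9976,-.0691,0]);By=np.array([.0691,.9976,0]);c=np.array([.5872,-.1985,0])
b=lambda x,y,z:c+Bx*x+By*y+np.array([0,0,z])
print('pred lip +y corners',proj([b(-.076,.07,.066),b(-.056,.07,.066)],C),'box corner',proj([b(-.058,.144,.048)],C))
red=((h[...,0]<8)|(h[...,0]>172))&(h[...,1]>130);red[225:]=0
for x in(128,134,144,150,160,170,352,358,364,370,376):
    y=np.nonzero(red[:,x])[0];print(x,y.min() if len(y) else None)
tl=(h[...,0]>75)&(h[...,0]<100)&(h[...,1]>120)
for x in(145,150,155,255,260):
    y=np.nonzero(tl[15:225,x])[0]+15;print('teal',x,y[:1])
E
```

```text
[ 0.6 -0.2  0.2]
pred tongue corners [[138.07 153.16]
 [170.95 153.14]]
pred tab +y corner [[379.36 215.74]
 [351.49 215.75]]
pred plate groove/handle +y top end [[257.68 201.9 ]]
pred lip +y corners [[118.65 114.95]
 [144.41 114.78]] box corner [[135.3   22.02]]
128 116
134 116
144 116
150 153
160 154
170 154
352 213
358 213
364 213
370 213
376 214
teal 145 [24]
teal 150 [24]
teal 155 [25]
teal 255 [15]
teal 260 [15]
```

```bash

python3 -m handwheel '[[0,-0.001,-0.02,0,0,0],[0,-0.001,-0.04,0,0,0],[0,-0.001,-0.055,0,0,0],[0,-0.001,-0.07,0,0,0],[0,-0.001,-0.08,0,0,0],[0,-0.001,-0.088,0,0,0],[0,-0.001,-0.092,0,0,0],[0,-0.001,-0.095,0,0,0]]' | sed -n '2,4p'
python3 - <<'E'
from h import *
s=bot.read_state();T=s['tcp_rot'];L=np.c_[T[:,1],T[:,0],-T[:,2]];p=s['position']
Bx=np.array([.9976,-.0691,0]);By=np.array([.0691,.9976,0]);c=np.array([.5872,-.199,0])
for q in([-.069,0,.005],[.057,.03,.011]):
    w=p+L@(np.array(q)-[0,.0006,.0395])-c;print(w@Bx,w@By,w[2])
print(p,s['force'])
E
```

```text
position: [0.5945, -0.1992, 0.1042]
tcp_rot: [[0.069, 0.967, 0.247], [0.998, -0.067, -0.017], [0.0, 0.247, -0.969]]
force: [-0.8, 0.5, -2.8]
-0.050976561016196194 -0.0003077782355576337 0.053740452632410146
0.06962005467344497 0.029683620053812056 0.090736023299656
[ 0.5945424  -0.19922413  0.10424136] [-0.80313796  0.53181517 -2.83980232]
```

Tongue end is at (-51, 0, 54) mm in the box frame. Slide it under the lip.

```bash

python3 -m handwheel '[[-0.002,0,-0.0005,0,0,0],[-0.005,0,-0.0012,0,0,0],[-0.008,0.0005,-0.002,0,0,0],[-0.011,0.001,-0.0027,0,0,0],[-0.014,0.001,-0.0035,0,0,0],[-0.016,0.001,-0.004,0,0,0],[-0.0175,0.0012,-0.0043,0,0,0],[-0.018,0.0012,-0.0043,0,0,0]]' | sed -n '2,4p'
python3 -m handwheel '[[0,0,0,0,0,0],[0,0,0,0,0,0],[0,0,0,0,0,0],[0,0,0,0,0,0],[0,0,0,0,0,0],[0,0,0,0,0,0],[0,0,0,0,0,0],[0,0,0,0,0,0]]' | sed -n '2,4p'
python3 - <<'E'
from h import *
s,a,d=snap('scene');C=cam('scene')
p=proj([.6,-.2,.06],C)[0].astype(int);cr=a[p[1]-60:p[1]+50,p[0]-90:p[0]+80];cv2.imwrite('pics/s2.png',cv2.resize(cr,None,fx=4,fy=4,interpolation=cv2.INTER_CUBIC))
E
```

```text
position: [0.5759, -0.1979, 0.1003]
tcp_rot: [[0.069, 0.967, 0.247], [0.998, -0.067, -0.017], [0.0, 0.247, -0.969]]
force: [-0.3, 0.1, -1.4]
position: [0.5763, -0.1979, 0.1002]
tcp_rot: [[0.069, 0.967, 0.247], [0.998, -0.067, -0.017], [0.0, 0.247, -0.969]]
force: [0.8, 0.5, -1.9]
```

View pics/s2.png

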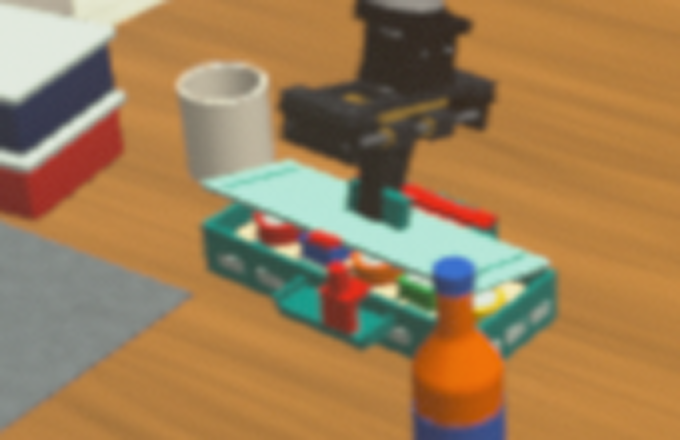

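No contact force. The tilted lid's tongue is under the lip, and all five tubs show inside. Rotate the lid down about the tongue.

```bash

python3 -m handwheel '[[0.0007,0,-0.001,0.0005,0.0078,0],[0.0015,-0.0001,-0.002,0.001,0.0156,0],[0.0022,-0.0001,-0.003,0.0016,0.0234,0],[0.003,-0.0002,-0.004,0.0021,0.0312,0],[0.0037,-0.0002,-0.005,0.0027,0.039,0],[0.0044,-0.0003,-0.0061,0.0032,0.0468,0],[0.0051,-0.0003,-0.0072,0.0038,0.0546,0],[0.0058,-0.0004,-0.0083,0.0043,0.0624,0]]' | sed -n '2,4p'
python3 -m handwheel '[[0.0006,0,-0.0012,0.0005,0.0078,0],[0.0012,-0.0001,-0.0024,0.001,0.0156,0],[0.0018,-0.0001,-0.0036,0.0016,0.0234,0],[0.0024,-0.0002,-0.0048,0.0021,0.0312,0],[0.0031,-0.0002,-0.006,0.0027,0.039,0],[0.0037,-0.0003,-0.0072,0.0032,0.0468,0],[0.0043,-0.0003,-0.0084,0.0038,0.0546,0],[0.0049,-0.0003,-0.0096,0.0043,0.0624,0]]' | sed -n '2,4p'
python3 -m handwheel '[[0,0,0,0,0,0],[0,0,0,0,0,0],[0,0,0,0,0,0],[0,0,0,0,0,0],[0,0,0,0,0,0],[0,0,0,0,0,0],[0,0,0,0,0,0],[0,0,0,0,0,0]]' | sed -n '2,6p'

```

```text
position: [0.5822, -0.1983, 0.0918]
tcp_rot: [[0.069, 0.99, 0.123], [0.998, -0.069, -0.008], [0.0, 0.123, -0.992]]
force: [0.5, -0.3, -2.0]
position: [0.5868, -0.1987, 0.0829]
tcp_rot: [[0.069, 0.998, -0.002], [0.998, -0.069, 0.0], [-0.0, -0.002, -1.0]]
force: [-4.7, 0.8, 11.8]
position: [0.5873, -0.1988, 0.083]
tcp_rot: [[0.069, 0.998, 0.001], [0.998, -0.069, -0.0], [-0.0, 0.001, -1.0]]
force: [-0.8, -0.2, 5.6]
opening: 0.156
grasp_force: 30.0
```

```bash

python3 -m handwheel '[[0,0,0,0,0,0],[0,0,0,0,0,0],[0,0,0,0,0,0],[0,0,0,0,0,0],[0,0,0,0,0,0],[0,0,0.03,0,0,0],[0,0,0.06,0,0,0],[0,0,0.096,0,0,0]]' 0.4 | sed -n '2,6p'
python3 -m handwheel '[[0.02,0.01,0,0,0,0],[0.04,0.02,0,0,0,0],[0.06,0.025,0,0,0,0],[0.08,0.03,0,0,0,0],[0.087,0.031,0,0,0,0],[0.087,0.031,0,0,0,0],[0.087,0.031,0,0,0,0],[0.087,0.031,0,0,0,0]]' | sed -n '2,4p'
python3 - <<'E'
from h import *
np.set_printoptions(precision=4,suppress=True)
s,a,d=snap('wrist','w13.png');C=cam('wrist',s)
print(s['position'])
for r in models.tip_of('latch_knob','wrist')[:1]: print(r,at_z(r['position'],.087,C))
Bx=np.array([.9976,-.0691,0]);By=np.array([.0691,.9976,0]);c=np.array([.5872,-.199,0])
b=lambda x,y,z:c+Bx*x+By*y+np.array([0,0,z])
P=proj([b(.074,.012,.054),b(.074,-.012,.054),b(.057,.142,.054),b(-.05,.142,.054),b(.063,.02,.063),b(.085,.035,.087)],C);print(P)
for n in('wrist','top'):
    if n=='top': s,_,d=snap('top');C=cam('top')
    Q=[b(x,y,.054) for x in np.arange(-.044,.053,.004) for y in np.arange(-.135,.136,.004) if abs(x)>.012 or abs(y)>.04]
    q=proj(Q,C);ok=(q[:,0]>2)&(q[:,0]<509)&(q[:,1]>2)&(q[:,1]<(212 if n=='wrist' else 380));q=q[ok]
    W=at_d(q,d,C);W=W[(W[:,2]>.03)&(W[:,2]<.08)];A=np.c_[(W-c)@Bx,(W-c)@By,np.ones(len(W))];print(n,len(W),np.linalg.lstsq(A,W[:,2],rcond=None)[0])
E
```

```text
position: [0.5858, -0.198, 0.1774]
tcp_rot: [[0.069, 0.998, -0.004], [0.998, -0.069, 0.002], [0.002, -0.004, -1.0]]
force: [0.7, 0.0, 0.1]
opening: 0.653
grasp_force: 0.0
position: [0.6725, -0.1678, 0.1778]
tcp_rot: [[0.07, 0.998, -0.002], [0.998, -0.07, 0.001], [0.0, -0.002, -1.0]]
force: [-0.2, 0.1, 0.2]
[ 0.6725 -0.1678  0.1778]
{'position': [262.1, 204.8], 'conf': 0.77} [[ 0.6755 -0.1707  0.087 ]]
[[248.9723 215.8646]
 [249.1837 238.8585]
 [227.3383  69.9824]
 [100.1045  70.4116]
 [236.6116 211.1834]
 [260.7394 204.0187]]
wrist 712 [-0.0005  0.0022  0.0545]
top 604 [0.0061 0.0012 0.0534]
```

View pics/w13.png

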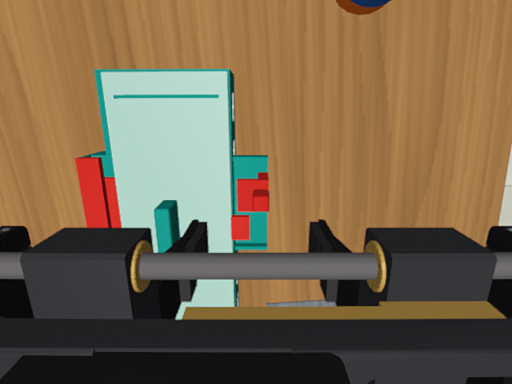

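The lid is flat, with its top at 54.5 mm (54 expected). The tab at (241,226) is clear of the open latch, whose knob is at (261,204). Grasp the knob and slide it shut.

```bash

python3 -m handwheel '[[0.001,-0.0015,-0.02,0,0,0],[0.001,-0.0015,-0.04,0,0,0],[0.001,-0.0015,-0.06,0,0,0],[0.001,-0.0015,-0.07,0,0,0],[0.001,-0.0015,-0.08,0,0,0],[0.001,-0.0015,-0.086,0,0,0],[0.001,-0.0015,-0.086,0,0,0],[0.001,-0.0015,-0.086,0,0,0]]' | sed -n '2p;4p'
python3 -m handwheel '[[0,0,0,0,0,0],[0,0,0,0,0,0],[0,0,0,0,0,0],[0,0,0,0,0,0],[0,0,0,0,0,0],[0,0,0,0,0,0],[0,0,0,0,0,0],[0,0,0,0,0,0]]' -1 |tail -3
python3 -m handwheel '[[0,-0.005,0,0,0,0],[-0.0005,-0.01,0,0,0,0],[-0.001,-0.015,0,0,0,0],[-0.0015,-0.02,0,0,0,0],[-0.002,-0.025,0,0,0,0],[-0.002,-0.03,0,0,0,0],[-0.0024,-0.034,0,0,0,0],[-0.0024,-0.036,0,0,0,0]]' 
python3 -m handwheel '[[0,-0.001,0,0,0,0],[0,-0.002,0,0,0,0],[0,-0.002,0,0,0,0],[0,-0.002,0,0,0,0],[0,-0.002,0,0,0,0],[0,-0.002,0,0,0,0],[0,-0.002,0,0,0,0],[0,-0.002,0,0,0,0]]' 

```

```text
position: [0.6752, -0.1693, 0.0927]
force: [0.8, 0.7, -0.6]
force: [-0.1, -1.0, 0.2]
opening: 0.178
grasp_force: 0.0
time_s: 61.2
position: [0.6721, -0.2043, 0.0923]
tcp_rot: [[0.071, 0.997, -0.001], [0.997, -0.071, 0.004], [0.003, -0.001, -1.0]]
force: [-1.6, 8.8, 3.9]
opening: 0.158
grasp_force: 30.0
time_s: 61.87
position: [0.6721, -0.2044, 0.0923]
tcp_rot: [[0.069, 0.998, -0.002], [0.998, -0.069, 0.005], [0.005, -0.002, -1.0]]
force: [-1.3, 7.0, 4.0]
opening: 0.159
grasp_force: 30.0
```

```bash

python3 -m handwheel '[[0,0.001,0,0,0,0],[0,0.002,0,0,0,0],[0,0.002,0,0,0,0],[0,0.002,0,0,0,0],[0,0.002,0,0,0,0],[0,0.002,0.02,0,0,0],[0,0.002,0.05,0,0,0],[0,0.002,0.085,0,0,0]]' 0.4 | sed -n '2p;4p'
python3 -m handwheel '[[0,0,0.03,0,0,0],[0,0,0.06,0,0,0],[-0.03,0,0.08,0,0,0],[-0.06,0,0.1,0,0,0],[-0.08,0,0.12,0,0,0],[-0.08,0,0.12,0,0,0],[-0.08,0,0.12,0,0,0],[-0.08,0,0.12,0,0,0]]' | sed -n '2p;4p'
python3 - <<'E'
from h import *
np.set_printoptions(precision=4,suppress=True)
s,a,d=snap('wrist');C=cam('wrist',s);h=cv2.cvtColor(a,cv2.COLOR_BGR2HSV);print(s['position'],s['time_s'])
for r in models.tip_of('latch_knob','wrist')[:1]: print(r,at_z(r['position'],.087,C))
Bx=np.array([.9976,-.0691,0]);By=np.array([.0691,.9976,0]);c=np.array([.5872,-.199,0])
b=lambda x,y,z:c+Bx*x+By*y+np.array([0,0,z])
print(proj([b(.085,0,.087),b(.085,.005,.087)],C))
Q=[b(x,y,.054) for x in np.arange(-.044,.053,.004) for y in np.arange(-.135,.136,.004) if abs(x)>.012 or abs(y)>.04]
q=proj(Q,C);q=q[(q[:,0]>2)&(q[:,0]<509)&(q[:,1]>2)&(q[:,1]<212)]
W=at_d(q,d,C);W=W[(W[:,2]>.03)&(W[:,2]<.08)];A=np.c_[(W-c)@Bx,(W-c)@By,np.ones(len(W))];print(len(W),np.linalg.lstsq(A,W[:,2],rcond=None)[0])
cv2.imwrite('pics/w14.png',a)
E
```

```text
position: [0.6712, -0.205, 0.1757]
force: [1.1, 0.2, 0.4]
position: [0.593, -0.2055, 0.2971]
force: [0.5, -0.1, -0.2]
[ 0.593  -0.2055  0.2971] 63.2
{'position': [325.4, 165.8], 'conf': 0.87} [[ 0.675  -0.2045  0.087 ]]
[[322.9566 166.3067]
 [323.2064 162.2316]]
1151 [-0.0011  0.0005  0.0546]
```

View pics/w14.png

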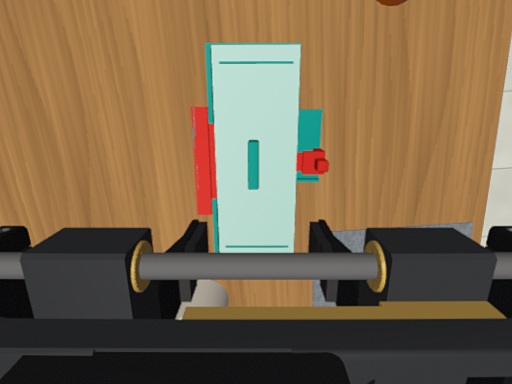

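The lid is flat, with its tongue at (212,165) under the lip. The latch knob at (325,166) matches its shut position (323,166), over the tab. The robot is clear, so I'm handing in.

```bash
python3 -c "
from rig import bot
print(bot.hand_in())"
```

```text
the job is handed in; nothing more can be done
None
```

All five tubs are in recesses of their own shape, the lid is hooked and flat, and the latch is shut; I handed the job in at about 63 s, and no verdict was returned.

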